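# Set out the ring gauges by size

## Robot

A 6-joint arm with a two-finger parallel gripper is mounted at the origin on a cart in front of the work surface, level with it; the furniture and walls round the work are solid. World frame = base frame: x ahead of the robot, y to its left, z up, the work surface at z = 0. Lengths are in m, angles in rad, forces in N, time in s.
With the tool pointing down it reaches from about 0.35 to 0.775 m from the base axis. Payload 7.3 kg.
Tool frame: the origin (TCP) lies at the very end of the fingers, on their centre line; the grasp point (between the pads) lies 19 mm behind it; z points along the fingers, x is the direction in which the jaws open and shut, and the axes are right-handed (so a half turn about z gives the same grasp; the last joint's range is limited). The gripper opens to 92 mm and grips with 3 to 60 N. Pads are 19 mm wide; open, the fingers measure 130 mm over their backs; the gripper's body (75 mm by 190 mm) begins 47 mm behind the grasp point.
Start: joints at [1.013, 0.342, 1.524, -0, 1.275, -0.146], TCP at [0.21, 0.481, 0.188] pointing down, gripper open.
Joint ranges: [-2.53, 2.53], [-0.77, 2.02], [0.04, 2.7], [-1, 4.14], [0.28, 2.66], [-3.11, 3.11]. Speed limits (rad/s): [2.57, 2.57, 3.14, 3.14, 3.14, 3.14].

## Interface

Orientations are given as [roll, pitch, yaw] about the fixed x, y, z axes, in that order (R = Rz(yaw) Ry(pitch) Rx(roll)).
In Python, from cell import observe, read_camera, camera_params, hand_in gives the robot as it stands.
- The arm moves only by the tool apply_moves, never from a script. Its argument "increments" is a list of rows, each an object with "grip": the opening, from 0 (shut) to 1 (fully open); "linear": the shift along the world's x, y, z in mm, a list of three; "turn": the turn, a rotation vector about the world's x, y, z in units of 6 degrees (1.0 is 6 degrees), a list of three. A call has 1 to 10 rows; each row is the pose to reach, as a shift and turn from the pose commanded when the call began; what a row does not reach only later rows make up. A row lasts 1/10 s, in which the tool goes at most 50 mm and 8.59 degrees, less where a joint would pass 70% of its speed; a pose out of reach is approached as far as the arm can. A call with a gripper value outside its range is refused whole. The fingers move at their own pace and stop on an object; "grip_force" is the grip in N (left out, the last holds). Time passes only in rows, so rows that repeat a pose let the fingers close. It gives the time, the measured TCP pose, the force and the opening at its end, in the units of the state.
- observe(): the state, without advancing time (a new reading comes with each control period).
- read_camera(name): name is "side" or "top" or "wrist"; returns the picture (400x640x3 uint8, red, green, blue); there is no depth.
- camera_params(name): a dict with "camera_matrix" (3x3 intrinsics, pixels), "k1" (the pictures are not rectified: a ray, as slopes to the right and down, at radius r is drawn at 1 + k1 r^2 times it, then the intrinsics apply), "world_to_cam" (4x4, takes a point from world to camera coordinates); the wrist camera has in their place "hand_eye" (4x4, takes a point from camera to tool coordinates, whose origin is the TCP and whose axes are the tool frame's). Camera axes: x right, y up, looking along -z (the intrinsics and any distortion apply to the point x, -y, -z); pixel columns grow to the right and rows downward; lengths in m; the calibration is good to about 2 mm. A picture is of the moment at which its call begins: read the wrist's pose just before it. camera_params takes no time and is no camera call.
- hand_in(): hands the job in, once; it reports no verdict.
The state is a dict: "time": time; "qpos": joint angles; "qvel": joint speeds; "joint_efforts": joint torques, N m; "tool_pos": TCP position; "tool_rot": TCP orientation; "contact_force": force on the tool from outside, world axes, zero at the start; "torque": the same for the moment, N m; "opening": finger opening in m.
Only numpy, scipy, OpenCV 4.12 (cv2) and the standard library are available. Lean on these libraries where they do the work, as an engineer would, in place of code of your own. Each camera call takes 0.05 s, during which the arm holds its last target.

## Task

Set out the four steel ring gauges for the morning check: lay each one flat in the middle of its own black pad on the aluminium strip, in order of outside diameter, the smallest on the pad next to the little steel post and the largest at the far end.

Things in the scene. Friction and masses are not known exactly. Their poses are not given: they have to be found in the camera images.
- ring_28_mid (a point): plain steel ring gauge lying flat, 28 mm outside diameter, 10 mm bore, 18 mm high, loose; the smallest of the set of four. The point is its centre, half-way up (9 mm above its underside); z is its axis
- ring_38_mid (a point): plain steel ring gauge lying flat, 38 mm outside diameter, 15 mm bore, 18 mm high, loose; the second smallest of the set of four. The point is its centre, half-way up (9 mm above its underside); z is its axis
- ring_48_mid (a point): plain steel ring gauge lying flat, 48 mm outside diameter, 20 mm bore, 18 mm high, loose; the second largest of the set of four. The point is its centre, half-way up (9 mm above its underside); z is its axis
- ring_58_mid (a point): plain steel ring gauge lying flat, 58 mm outside diameter, 25 mm bore, 18 mm high, loose; the largest of the set of four. The point is its centre, half-way up (9 mm above its underside); z is its axis
- seat_a_top (a point): one of four like round black rubber pads (66 mm diameter, 4 mm high) fixed in a straight row on the aluminium strip, 78 mm from centre to centre; the letter says nothing of its place in the row. The point is the middle of its top face, 12 mm above the bench; z up
- seat_b_top (a point): one of four like round black rubber pads (66 mm diameter, 4 mm high) fixed in a straight row on the aluminium strip, 78 mm from centre to centre; the letter says nothing of its place in the row. The point is the middle of its top face, 12 mm above the bench; z up
- seat_c_top (a point): one of four like round black rubber pads (66 mm diameter, 4 mm high) fixed in a straight row on the aluminium strip, 78 mm from centre to centre; the letter says nothing of its place in the row. The point is the middle of its top face, 12 mm above the bench; z up
- seat_d_top (a point): one of four like round black rubber pads (66 mm diameter, 4 mm high) fixed in a straight row on the aluminium strip, 78 mm from centre to centre; the letter says nothing of its place in the row. The point is the middle of its top face, 12 mm above the bench; z up
- strip: aluminium staging strip, 72 x 370 x 8 mm, fixed to the bench, carrying the four pads along its middle line. Origin at the centre of its underside, on the bench top; y along its length, x across it, z up. Pad centres at x = 0, y = -117, -39, 39 and 117 mm. On its left, towards the measuring machine, a fixed probe stand about 0.4 m tall stands at the front of the bench (some 0.2 m left of the robot axis and 0.4 m ahead): pass over it or round it
- post: small upright steel post, 18 mm wide at the foot and 16 mm at its round head, 26 mm high, fixed at one end of the strip (either end), 48 mm beyond the centre of the last pad; the other end has only a flat black plug 2 mm high. Origin at the centre of its foot, on the strip; z up
Mind the look-alikes: they are no part of the job. What is shaped like the part that bears ring_48_mid but brown or yellow is not meant.

How it is judged:
By the outcome, as a careful person would: the job done as asked, in the order asked, and still so for the second after the job is handed in, with the robot touching nothing.
It also fails if it takes over 96 s, if anything falls off the work surface, if the arm or the gripper's body presses on something with over 40 N, if the wrist force passes 120 N, or if a joint passes its speed limit or range.

## Working session

There is one attempt and no reset: what is moved stays moved. The work goes in short steps, Python scripts to look and compute and a tool call to move; the robot and the scene stay as the last step left them, time stands still between calls to the robot, and variables do not carry over. Pictures are saved under pics/ and viewed, and the job is handed in when it is done.

Besides the shell and the picture viewer there is one more tool, called after "Call:" by a JSON object that holds its "api" and its "payload", one argument or row to a line. apply_moves: Moves the arm, as the interface text tells. Its arguments: {"type":"object","properties":{"increments":{"type":"array","items":{"type":"object","properties":{"grip":{"type":"number"},"linear":{"type":"array","items":{"type":"number"}},"turn":{"type":"array","items":{"type":"number"}}}}},"grip_force":{"type":"number"}},"required":["increments"]}

```bash
mkdir -p pics; ls; python3 - <<'E'
from cell import *
import cv2,json
s=observe();print(s)
for n in ["side","top","wrist"]:
    im=read_camera(n);cv2.imwrite(f"pics/{n}0.png",im[:,:,::-1]);p=camera_params(n);print(n,{k:(v.tolist() if hasattr(v,'tolist') else v) for k,v in p.items()})
E
```

```text
pics
{'time': 0.0, 'qpos': array([ 1.01297654e+00,  3.42780849e-01,  1.52502681e+00,  8.90599595e-06,
        1.27539862e+00, -1.45976257e-01]), 'qvel': array([-1.66118293e-04, -2.42673171e-03,  4.68327576e-05,  1.70920757e-04,
        6.99327894e-04,  1.46360492e-03]), 'joint_efforts': array([-2.72114776e-03, -4.31243491e+01, -2.44216651e+01,  7.14393798e-02,
        5.62579965e-02, -1.27126186e-04]), 'tool_pos': array([0.20986957, 0.48071148, 0.18761143]), 'tool_rot': array([-3.14134951e+00,  1.59522046e-03,  1.15895039e+00]), 'contact_force': array([-0.32286472,  0.11505126, -0.03834826]), 'torque': array([-0.01995519,  0.03704626, -0.00491706]), 'opening': 0.0917981887808142}
side {'camera_matrix': [[516.0469979206823, 0.0, 310.2378213806502], [0.0, 516.0469979206823, 200.76298782556404], [0.0, 0.0, 1.0]], 'k1': -0.028460618440751553, 'world_to_cam': [[-0.9998886279529262, -0.008543659559651593, 0.012236730435185788, 0.5118547188549258], [0.013326856632886876, -0.8802038881984356, 0.474408589817514, -0.1016566668877112], [0.006717632224311431, 0.47451883111388166, 0.8802197182156
[... 277 characters left out ...]
8571024094976818, -0.09726631935391196], [0.995607910091403, 0.008576531677271067, 0.09322731610325972, -0.5098897554669513], [-0.09329455706679492, 0.007805161341338718, 0.9956079575205021, -1.300317728723987], [0.0, 0.0, 0.0, 1.0]]}
wrist {'camera_matrix': [[352.3866273838038, 0.0, 319.54613141401006], [0.0, 352.3866273838038, 190.66348732493054], [0.0, 0.0, 1.0]], 'k1': -0.05998880171684777, 'hand_eye': [[0.9999994011573426, 0.000425692783731218, 0.0010082016702288724, -0.0003097785022563304], [0.000676286107380332, -0.9646664717636807, -0.2634732261390332, -0.07212867867654366], [0.0008604196969721107, 0.2634737501928096, -0.9646661819703642, -0.19553821240257524], [0.0, 0.0, 0.0, 1.0]]}
```

View pics/top0.png

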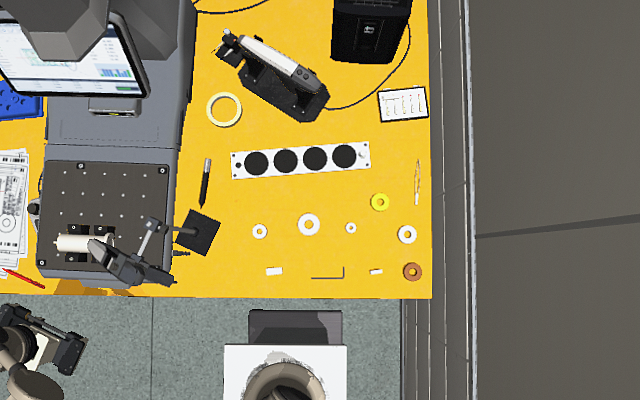

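View pics/side0.png

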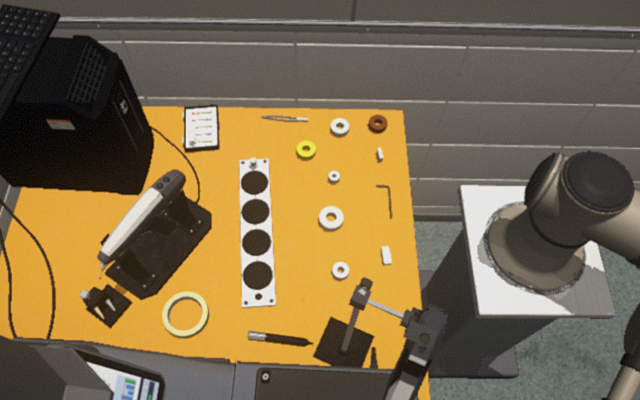

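View pics/wrist0.png

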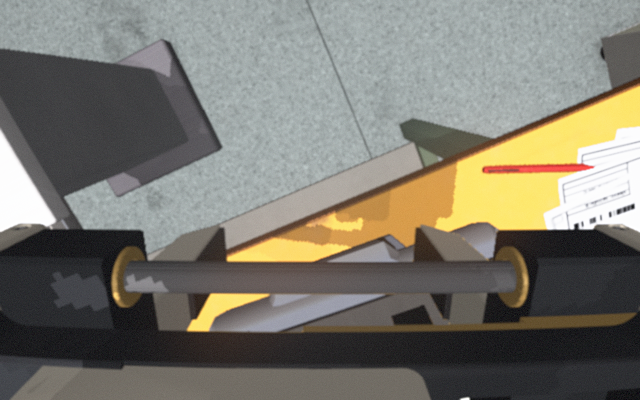

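Top view: strip at (300,160). White rings are at (260,231), (309,224), (351,228) and (407,234). The yellow (380,202) and brown (412,271) rings are look-alikes. Next I'll measure and enlarge.

```bash
cat > h.py <<'E'
import numpy as np,cv2
from cell import camera_params
def proj(n,P):
    p=camera_params(n);K=np.array(p["camera_matrix"]);T=np.array(p["world_to_cam"])
    P=np.atleast_2d(P);c=P@T[:3,:3].T+T[:3,3];u=np.c_[c[:,0]/-c[:,2],-c[:,1]/-c[:,2]]
    r2=(u**2).sum(1,keepdims=True);u=u*(1+p["k1"]*r2)
    return u*[K[0,0],K[1,1]]+K[:2,2]
def ray(n,uv,z,T=None):
    p=camera_params(n);K=np.array(p["camera_matrix"]);uv=np.atleast_2d(uv).astype(float)
    u=cv2.undistortPoints(uv.reshape(-1,1,2),K,np.array([p["k1"],0,0,0,0.])).reshape(-1,2)
    d=np.c_[u[:,0],-u[:,1],-np.ones(len(u))]
    if T is None: T=np.linalg.inv(np.array(p["world_to_cam"]))
    o=T[:3,3];d=d@T[:3,:3].T
    return o+d*((z-o[2])/d[:,2])[:,None]
def rings(n,im,z=.018,lo=60,T=None,amin=60):
    hsv=cv2.cvtColor(im,cv2.COLOR_RGB2HSV)
    m=((hsv[:,:,1]<60)&(hsv[:,:,2]>100)).astype(np.uint8)
    cs,_=cv2.findContours(m,cv2.RETR_EXTERNAL,cv2.CHAIN_APPROX_NONE)
    out=[]
    for c in cs:
        if 40<cv2.contourArea(c)<9000:
            q=ray(n,c.reshape(-1,2),z,T)[:,:2].astype(np.float32)
            (a,b),r=cv2.minEnclosingCircle(q)
            M=cv2.moments(c);uv=(M['m10']/M['m00'],M['m01']/M['m00'])
            out.append((np.round(uv,1),np.round(ray(n,[uv],z,T)[0,:2],4),round(2*r,4),cv2.contourArea(c)/1))
    return out
E
python3 - <<'E'
from h import *
for n in ["top","side"]:
    im=cv2.imread(f"pics/{n}0.png")[:,:,::-1].copy()
    print(n,proj(n,[[.21,.481,.188],[0.21,.481,.4],[.4,.2,.4],[.4,.2,0]]).round())
    for o in rings(n,im): 
        if .015<o[2]<.08: print(o)
    c=im[135:190,220:380] if n=="top" else im[145:320,220:300]
    cv2.imwrite(f"pics/{n}_strip.png",cv2.resize(c[:,:,::-1],None,fx=5 if n=="top" else 3.3,fy=5 if n=="top" else 3.3))
t=cv2.imread("pics/top0.png")[190:290,220:440];cv2.imwrite("pics/top_r.png",cv2.resize(t,None,fx=3.6,fy=3.6))
E
```

```text
top [[ 69. 329.]
 [ 16. 345.]
 [165. 245.]
 [210. 248.]]
(array([273.5, 270.8]), array([0.3423, 0.0311]), 0.0418, 87.0)
(array([406.9, 234.1]), array([ 0.4397, -0.3142]), 0.0484, 244.0)
(array([259.3, 231.1]), array([0.4442, 0.0695]), 0.0375, 145.5)
(array([350.4, 227.5]), array([ 0.4557, -0.1668]), 0.0279, 75.0)
(array([308.3, 224. ]), array([ 0.4639, -0.0575]), 0.0578, 349.0)
(array([206.7, 165. ]), array([0.6171, 0.2118]), 0.037, 52.5)
(array([ 5.5, 14.7]), array([1.0467, 0.8068]), 0.0481, 72.0)
side [[507. 485.]
 [571. 487.]
 [392. 260.]
 [363. 331.]]
(array([400.1, 391. ]), array([0.3343, 0.3206]), 0.0599, 355.0)
(array([148.5, 389.3]), array([0.8238, 0.3231]), 0.0482, 208.0)
(array([417.1, 359.7]), array([0.2959, 0.2604]), 0.0347, 80.0)
(array([506.4, 360.2]), array([0.1153, 0.2604]), 0.0615, 198.5)
(array([256.9, 335.5]), array([0.619 , 0.2154]), 0.0361, 92.5)
(array([178.3, 303.9]), array([0.7873, 0.1517]), 0.0781, 63.5)
(array([ 84.3, 293.8]), array([0.9895, 0.1331]), 0.0194, 41.0)
(array([362.2, 291. ]), array([0.4006, 0.1183]), 0.0213, 45.5)
(array([340.2, 270. ]), array([0.4465, 0.0716]), 0.0386, 206.0)
(array([386. , 254.9]), array([0.3448, 0.035 ]), 0.0418, 116.0)
(array([330.7, 217.2]), array([ 0.4659, -0.056 ]), 0.0583, 415.5)
(array([  6.7, 193.8]), array([ 1.2246, -0.1058]), 0.0492, 40.5)
(array([333.9, 175.9]), array([ 0.457 , -0.1662]), 0.0294, 78.5)
(array([339.5, 126. ]), array([ 0.441 , -0.3134]), 0.0508, 213.5)
(array([110.8,  42.1]), array([ 1.0736, -0.5924]), 0.0761, 57.5)
```

View pics/top_strip.png

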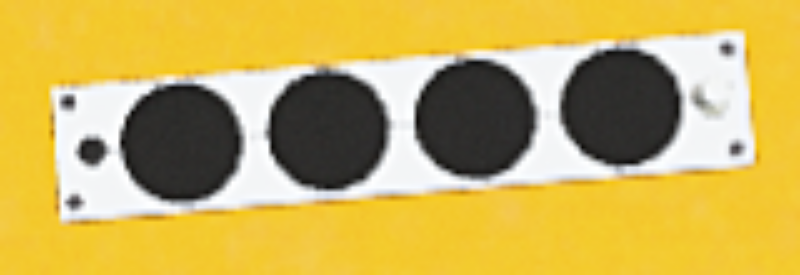

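View pics/side_strip.png

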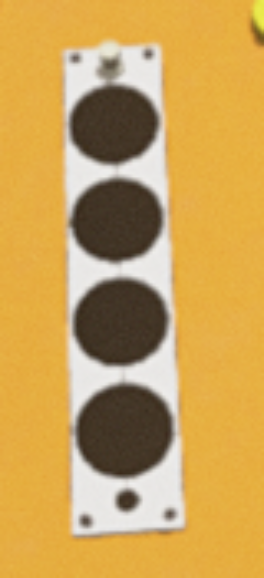

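View pics/top_r.png

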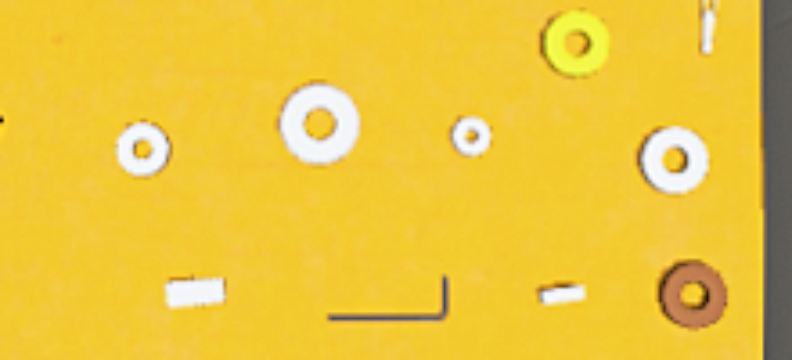

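```bash
python3 - <<'E'
from h import *
for n in ["top","side"]:
    im=cv2.imread(f"pics/{n}0.png")[:,:,::-1].copy()
    m=(im.max(2)<60).astype(np.uint8)
    cs,_=cv2.findContours(m,cv2.RETR_EXTERNAL,cv2.CHAIN_APPROX_NONE)
    P=[]
    for c in cs:
        if 300<cv2.contourArea(c)<1000:
            M=cv2.moments(c);uv=(M['m10']/M['m00'],M['m01']/M['m00'])
            q=ray(n,c.reshape(-1,2),.012)[:,:2].astype(np.float32)
            print(n,np.round(uv,1),ray(n,[uv],.012)[0].round(4),2*cv2.minEnclosingCircle(q)[1])
E
```

```text
top [286.3 392.9] [ 0.0307 -0.005   0.012 ] 0.1333111822605133
top [255.7 163. ] [0.6242 0.0833 0.012 ] 0.062177564948797226
top [285.  160.8] [0.6309 0.0059 0.012 ] 0.06277160346508026
top [314.5 158.2] [ 0.6385 -0.0718  0.012 ] 0.0625670924782753
top [343.8 155.9] [ 0.6452 -0.1492  0.012 ] 0.06265481561422348
top [95.2 74. ] [0.8694 0.531  0.012 ] 0.4369491636753082
side [123.8 369. ] [0.8807 0.2846 0.012 ] 0.21336084604263306
side [630.9 344.6] [-0.1539  0.227   0.012 ] 0.23473557829856873
side [107.7 305. ] [0.9375 0.1547 0.012 ] 0.09784382581710815
```

The post stands at the right-hand end (top px (362,154), shiny and raised; also at the top end in the side view), and the plug is at the left (238,165). The four white rings measure 38 (259,231), 58 (308,224), 28 (350,228) and 48 (407,234). The yellow and brown ones are the same shape as the 48 but the wrong colour. Next I'll cross-check the pads from the side camera.

```bash
python3 - <<'E'
from h import *
im=cv2.imread("pics/side0.png")[:,:,::-1].copy()
m=(im.max(2)<110).astype(np.uint8)
m[:,:235]=0;m[:,278:]=0;m[:150]=0;m[310:]=0
cs,_=cv2.findContours(m,cv2.RETR_EXTERNAL,cv2.CHAIN_APPROX_NONE)
for c in cs:
    if 300<cv2.contourArea(c)<1000:
        M=cv2.moments(c);uv=(M['m10']/M['m00'],M['m01']/M['m00'])
        q=ray("side",c.reshape(-1,2),.012)[:,:2].astype(np.float32)
        print(np.round(uv,1),ray("side",[uv],.012)[0].round(4),2*cv2.minEnclosingCircle(q)[1])
print(ray("top",[[220+712/5,135+95/5]],.034),ray("side",[[220+110/3.3,145+48/3.3]],.034))
E
```

```text
[257.1 275.1] [0.6264 0.0833 0.012 ] 0.06350035965442657
[256.  242.1] [0.6332 0.0055 0.012 ] 0.06322850286960602
[255.  211.2] [ 0.6402 -0.0719  0.012 ] 0.06371164321899414
[254.  182.2] [ 0.6471 -0.1493  0.012 ] 0.06322430819272995
[[ 0.6466104  -0.19667335  0.034     ]] [[ 0.64990205 -0.19912564  0.034     ]]
```

Both cameras agree to 2 mm. First I'll lift clear, well above the probe stand, then pass over it.

Call:
{"api": "apply_moves", "payload": {
  "increments": [
    {"linear": [0,0,50],"grip": 0.8},
    {"linear": [0,0,100],"grip": 0.8},
    {"linear": [0,0,150],"grip": 0.8},
    {"linear": [0,0,200],"grip": 0.8},
    {"linear": [0,0,250],"grip": 0.8},
    {"linear": [0,0,300],"grip": 0.8},
    {"linear": [0,0,330],"grip": 0.8},
    {"linear": [0,0,330],"grip": 0.8}
  ],
  "grip_force": 30
}}

```text
schema error: expected keys grip, linear, turn
```

Call:
{"api": "apply_moves", "payload": {
  "increments": [
    {"linear": [0,0,50],"turn": [0,0,0],"grip": 0.8},
    {"linear": [0,0,100],"turn": [0,0,0],"grip": 0.8},
    {"linear": [0,0,150],"turn": [0,0,0],"grip": 0.8},
    {"linear": [0,0,200],"turn": [0,0,0],"grip": 0.8},
    {"linear": [0,0,250],"turn": [0,0,0],"grip": 0.8},
    {"linear": [0,0,300],"turn": [0,0,0],"grip": 0.8},
    {"linear": [0,0,330],"turn": [0,0,0],"grip": 0.8},
    {"linear": [0,0,330],"turn": [0,0,0],"grip": 0.8}
  ],
  "grip_force": 30
}}

```text
time: 0.95
tool_pos: [0.2104, 0.4816, 0.5224]
tool_rot: [3.14, -0.008, 1.159]
contact_force: [0.3, 1.1, -0.1]
opening: 0.0732
```

Call:
{"api": "apply_moves", "payload": {
  "increments": [
    {"linear": [20,-40,0],"turn": [0,0,-1.0],"grip": 0.8},
    {"linear": [40,-80,0],"turn": [0,0,-2.0],"grip": 0.8},
    {"linear": [60,-120,0],"turn": [0,0,-3.0],"grip": 0.8},
    {"linear": [80,-160,0],"turn": [0,0,-4.0],"grip": 0.8},
    {"linear": [100,-200,0],"turn": [0,0,-5.0],"grip": 0.8},
    {"linear": [120,-240,0],"turn": [0,0,-6.0],"grip": 0.8},
    {"linear": [140,-280,0],"turn": [0,0,-7.0],"grip": 0.8},
    {"linear": [160,-320,0],"turn": [0,0,-8.0],"grip": 0.8},
    {"linear": [180,-360,0],"turn": [0,0,-9.0],"grip": 0.8},
    {"linear": [200,-400,0],"turn": [0,0,-10.2],"grip": 0.8}
  ]
}}

```text
time: 1.95
tool_pos: [0.4103, 0.0794, 0.5172]
tool_rot: [-3.141, 0.002, 0.086]
contact_force: [0.8, 1.1, -0.3]
opening: 0.0733
```

Call:
{"api": "apply_moves", "payload": {
  "increments": [
    {"linear": [10,-40,0],"turn": [0,0,0],"grip": 0.8},
    {"linear": [20,-80,0],"turn": [0,0,0],"grip": 0.8},
    {"linear": [30,-120,0],"turn": [0,0,0],"grip": 0.8},
    {"linear": [40,-135,-50],"turn": [0,0,0],"grip": 0.8},
    {"linear": [50,-138,-100],"turn": [0,0,0],"grip": 0.8},
    {"linear": [55,-138,-150],"turn": [0,0,0],"grip": 0.8},
    {"linear": [55,-138,-200],"turn": [0,0,0],"grip": 0.8},
    {"linear": [55,-138,-250],"turn": [0,0,0],"grip": 0.8},
    {"linear": [55,-138,-270],"turn": [0,0,0],"grip": 0.8},
    {"linear": [55,-138,-270],"turn": [0,0,0],"grip": 0.8}
  ]
}}

```text
time: 2.95
tool_pos: [0.462, -0.056, 0.2439]
tool_rot: [-3.138, 0.009, 0.091]
contact_force: [0.1, -0.4, -0.2]
opening: 0.0735
```

```bash
python3 - <<'E'
from cell import *
import cv2
s=observe();print(s['time'],s['tool_pos'],s['tool_rot'],s['contact_force'],s['qpos'])
im=read_camera("wrist");cv2.imwrite("pics/w1.png",im[:,:,::-1])
im=read_camera("side");cv2.imwrite("pics/s1.png",im[:,:,::-1])
E
```

```text
2.95 [ 0.46200451 -0.05599498  0.24390033] [-3.13806932  0.00903319  0.09080755] [ 0.06293874 -0.37217916 -0.16817981] [-2.85490147e-01  1.96966971e-01  1.56821130e+00 -4.33831809e-05
  1.38611027e+00 -3.76273611e-01]
```

View pics/w1.png

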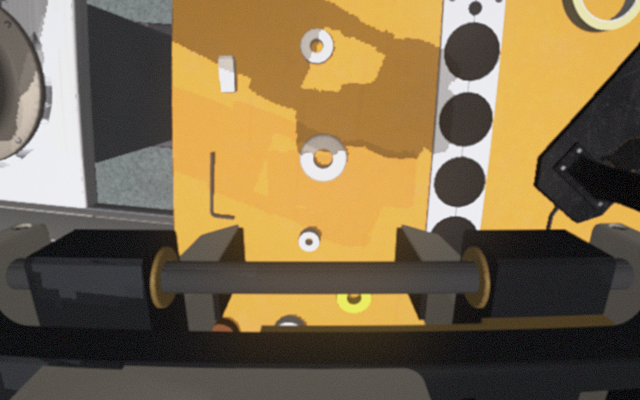

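View pics/s1.png

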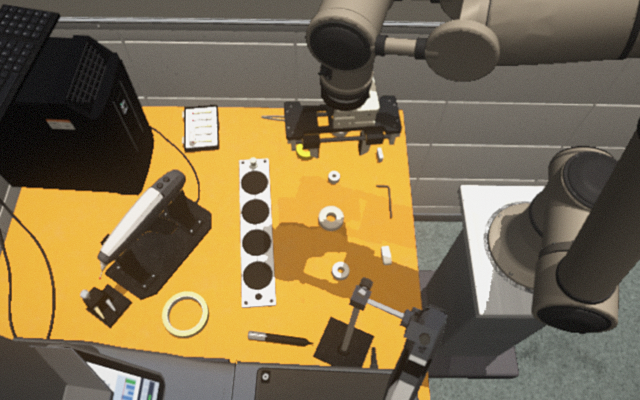

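Wrist view: 38 at (317,46), 58 at (323,158), 28 at (309,240), pads at (470,50), (465,118), (459,182). Now to compare positions.

```bash
cat >> h.py <<'E'
from scipy.spatial.transform import Rotation as Ro
def wT(pos,rot):
    T=np.eye(4);T[:3,:3]=Ro.from_euler('xyz',rot).as_matrix();T[:3,3]=pos
    return T@np.array(camera_params("wrist")["hand_eye"])
def blobs(im,n,z,dark,T=None,lim=(.02,.08),vt=100):
    hsv=cv2.cvtColor(im,cv2.COLOR_RGB2HSV)
    m=((im.max(2)<75) if dark else ((hsv[:,:,1]<95)&(hsv[:,:,2]>vt))).astype(np.uint8)
    cs,_=cv2.findContours(m,cv2.RETR_EXTERNAL,cv2.CHAIN_APPROX_NONE)
    for c in cs:
        if cv2.contourArea(c)<60: continue
        q=ray(n,c.reshape(-1,2),z,T)[:,:2].astype(np.float32)
        (a,b),r=cv2.minEnclosingCircle(q)
        if lim[0]<2*r<lim[1]:
            A=cv2.contourArea(q*1000)/(np.pi*r*r*1e6)
            if A>.75: print(n,"dark" if dark else "ring",c.reshape(-1,2).mean(0).round(),"world",np.round(cv2.fitEllipse(q)[0],4),"D",round(2*r,4))
E
python3 - <<'E'
from h import *
im=cv2.imread("pics/w1.png")[:,:,::-1].copy()
T=wT([ 0.46200451,-0.05599498 , 0.24390033],[-3.13806932 , 0.00903319 , 0.09080755])
blobs(im,"wrist",.018,0,T);blobs(im,"wrist",.012,1,T)
E
```

```text
wrist ring [309. 240.] world [ 0.4543 -0.1666] D 0.0327
wrist ring [323. 158.] world [ 0.4626 -0.0584] D 0.0586
wrist ring [316.  46.] world [0.4437 0.0685] D 0.0384
wrist dark [459. 182.] world [ 0.6364 -0.0738] D 0.0625
wrist dark [465. 119.] world [0.6289 0.0036] D 0.0632
wrist dark [471.  51.] world [0.6222 0.0805] D 0.0634
```

```bash
python3 - <<'E'
from cell import *
s=observe();print(s['time'],s['tool_pos'],s['tool_rot'],s['opening'])
E
```

```text
3.05 [ 0.4650089  -0.05683164  0.24857877] [-3.14140979e+00  3.84950932e-04  9.08264610e-02] 0.0733368600782691
```

The arm has settled above the 58 ring. Descending.

Call:
{"api": "apply_moves", "payload": {
  "increments": [
    {"linear": [0,0,-50],"turn": [0,0,0],"grip": 0.8},
    {"linear": [0,0,-100],"turn": [0,0,0],"grip": 0.8},
    {"linear": [0,0,-140],"turn": [0,0,0],"grip": 0.8},
    {"linear": [0,0,-170],"turn": [0,0,0],"grip": 0.8},
    {"linear": [0,0,-190],"turn": [0,0,0],"grip": 0.8},
    {"linear": [0,0,-200],"turn": [0,0,0],"grip": 0.8},
    {"linear": [0,0,-200],"turn": [0,0,0],"grip": 0.8},
    {"linear": [0,0,-200],"turn": [0,0,0],"grip": 0.8}
  ]
}}

```text
time: 3.85
tool_pos: [0.4665, -0.0572, 0.0498]
tool_rot: [3.141, -0.003, 0.091]
contact_force: [0.0, -0.8, 0.7]
opening: 0.0737
```

```bash
python3 - <<'E'
from h import *
from cell import *
s=observe();print(s['time'],s['tool_pos'],s['tool_rot'],s['opening'])
im=read_camera("wrist");cv2.imwrite("pics/w2.png",im[:,:,::-1])
T=wT(s['tool_pos'],s['tool_rot'])
blobs(im,"wrist",.018,0,T);blobs(im,"wrist",.012,1,T)
E
```

```text
3.85 [ 0.46649846 -0.05723338  0.04977458] [ 3.14054572e+00 -2.70019444e-03  9.09212150e-02] 0.07371206515943227
wrist ring [316. 202.] world [ 0.4625 -0.0573] D 0.0598
wrist dark [566. 134.] world [0.6285 0.0038] D 0.0648
```

View pics/w2.png

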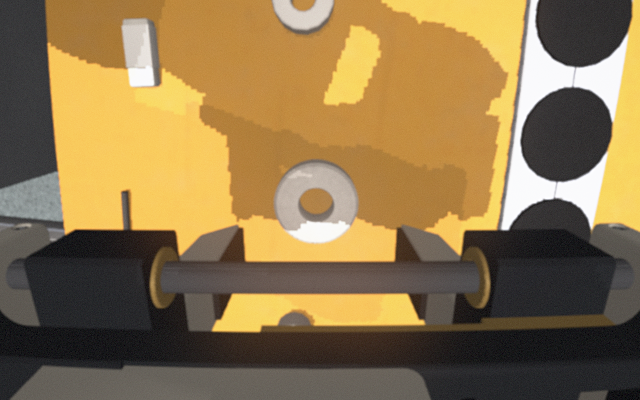

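The 58 ring is between the fingers at (316,202). Going down and gripping.

Call:
{"api": "apply_moves", "payload": {
  "increments": [
    {"linear": [-1,0,-15],"turn": [0,0,0],"grip": 0.8},
    {"linear": [-1,0,-30],"turn": [0,0,0],"grip": 0.8},
    {"linear": [-1,0,-40],"turn": [0,0,0],"grip": 0.8},
    {"linear": [-1,0,-44],"turn": [0,0,0],"grip": 0.8},
    {"linear": [-1,0,-44],"turn": [0,0,0],"grip": 0.8},
    {"linear": [-1,0,-44],"turn": [0,0,0],"grip": 0.5},
    {"linear": [-1,0,-44],"turn": [0,0,0],"grip": 0.5},
    {"linear": [-1,0,-44],"turn": [0,0,0],"grip": 0.5},
    {"linear": [-1,0,-44],"turn": [0,0,0],"grip": 0.5},
    {"linear": [-1,0,-44],"turn": [0,0,0],"grip": 0.5}
  ]
}}

```text
time: 4.9
tool_pos: [0.4642, -0.0569, 0.0045]
tool_rot: [3.141, -0.0, 0.091]
contact_force: [0.2, -0.8, 0.0]
opening: 0.0458
```

The opening reached 46 mm, so the ring is not held. Looking.

```bash
python3 - <<'E'
from h import *
from cell import *
for n in ["wrist","side","top"]:
    im=read_camera(n);cv2.imwrite(f"pics/{n}3.png",im[:,:,::-1])
s=observe();print(s['time'],s['tool_pos'],s['tool_rot'],s['opening'])
E
```

```text
5.05 [ 0.46416595 -0.0568623   0.00438846] [ 3.14154895e+00 -1.89495492e-04  9.08499927e-02] 0.04589125774178354
```

View pics/wrist3.png

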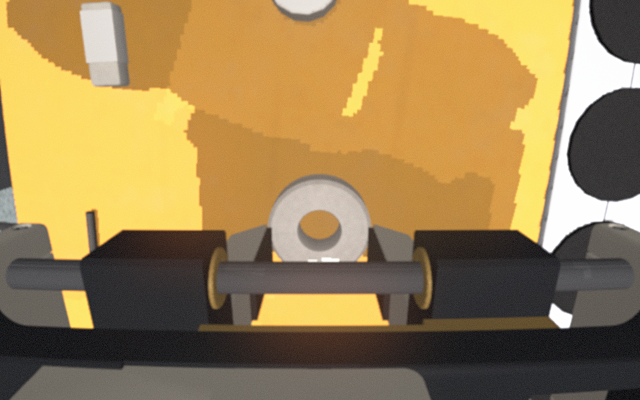

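View pics/side3.png

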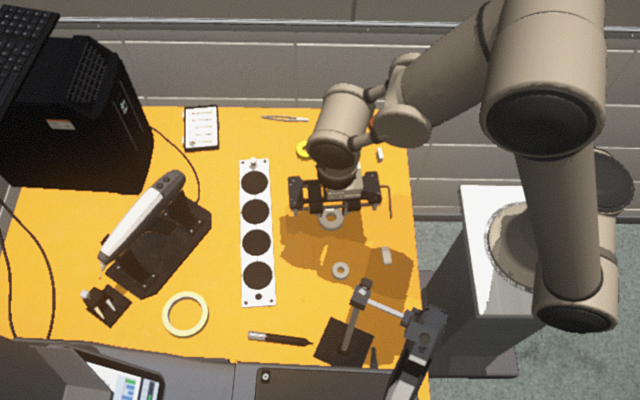

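```bash
python3 - <<'E'
from h import *
from cell import *
T=wT([ 0.46416595,-0.0568623,  0.00438846],[ 3.14154895e+00,-1.89495492e-04,  9.08499927e-02])
print(ray("wrist",[[320,178],[320,222],[320,228],[250,240],[390,240]],.018,T).round(4))
for n in ["top","side"]:
    blobs(cv2.imread(f"pics/{n}3.png")[:,:,::-1].copy(),n,.018,0)
H=np.linalg.inv(np.array(camera_params("wrist")["hand_eye"]));p=camera_params("wrist");K=np.array(p["camera_matrix"])
for z in [0,-.01,-.019,-.03]:
    c=H[:3,:3]@[0,0,z]+H[:3,3];u=np.array([c[0]/-c[2],-c[1]/-c[2]]);u*=1+p["k1"]*(u@u);print(z,u*K[0,0]+K[:2,2])
E
```

```text
[[ 0.4604 -0.0288  0.018 ]
 [ 0.4627 -0.0535  0.018 ]
 [ 0.463  -0.057   0.018 ]
 [ 0.4247 -0.0677  0.018 ]
 [ 0.5026 -0.0607  0.018 ]]
top ring [407. 234.] world [ 0.4396 -0.3144] D 0.0496
top ring [350. 227.] world [ 0.4562 -0.1667] D 0.0283
side ring [340. 270.] world [0.4467 0.0722] D 0.0404
0 [322.01375435 219.48816088]
-0.01 [322.12616095 225.59366592]
-0.019 [322.23699491 231.61749028]
-0.03 [322.38686228 239.76871563]
```

View pics/top3.png

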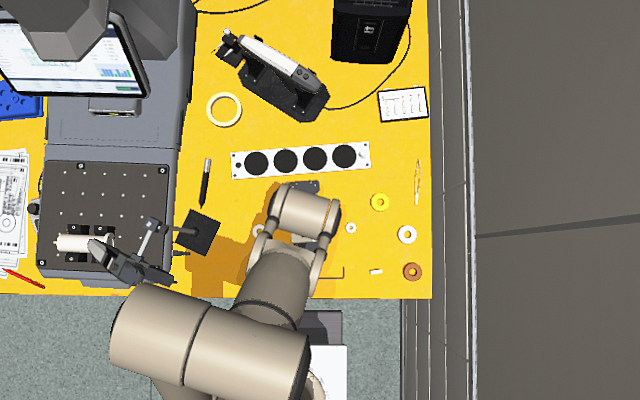

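```bash
python3 - <<'E'
import cv2
a=cv2.imread("pics/wrist3.png")[160:330,200:440];cv2.imwrite("pics/w3z.png",cv2.resize(a,None,fx=3.3,fy=3.3))
a=cv2.imread("pics/side3.png")[140:240,270:410];cv2.imwrite("pics/s3z.png",cv2.resize(a,None,fx=5,fy=5))
E
```

```text
(no output)
```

View pics/w3z.png

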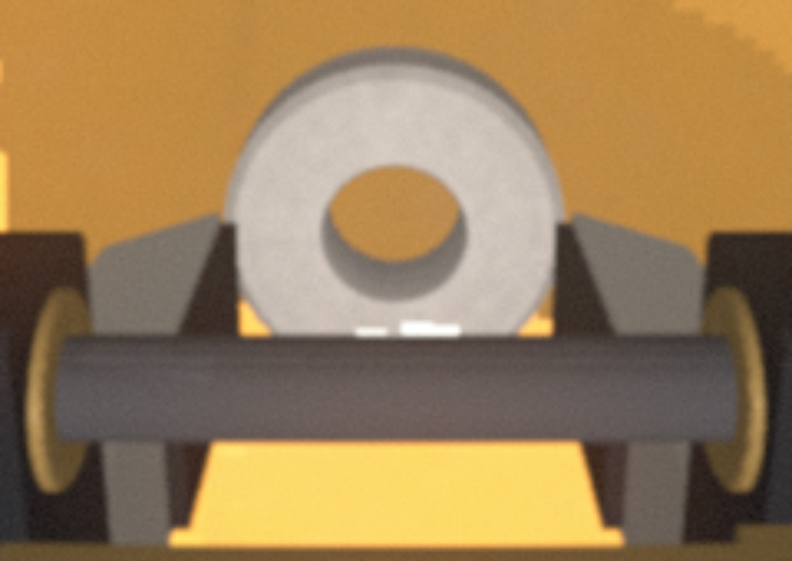

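View pics/s3z.png

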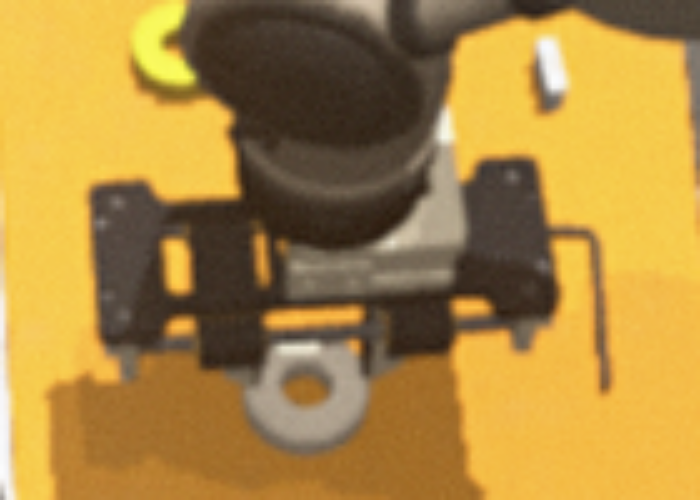

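```bash
python3 - <<'E'
from h import *
from cell import *
pos=np.array([ 0.46416595,-0.0568623,  0.00438846]);R=Ro.from_euler('xyz',[ 3.14154895e+00,-1.89495492e-04,  9.08499927e-02]).as_matrix()
im=cv2.imread("pics/side3.png");k=5
a=cv2.resize(im[140:240,270:410],None,fx=k,fy=k)
for z,col in [(0,(0,0,255)),(-.02,(255,0,0)),(-.04,(0,255,0)),(-.066,(255,0,255))]:
    for x in (-.023,.023):
        u=proj("side",[pos+R@[x,0,z]])[0];cv2.circle(a,tuple(((u-[270,140])*k).astype(int)),4,col,-1)
cv2.imwrite("pics/s3p.png",a)
w=cv2.imread("pics/wrist3.png")
H=np.linalg.inv(np.array(camera_params("wrist")["hand_eye"]));p=camera_params("wrist");K=np.array(p["camera_matrix"])
for z,col in [(0,(0,0,255)),(-.02,(255,0,0)),(-.04,(0,255,0)),(-.066,(255,0,255))]:
  for x in (-.023,.023):
   for y in (-.0095,.0095):
    c=H[:3,:3]@[x,y,z]+H[:3,3];u=np.array([c[0]/-c[2],-c[1]/-c[2]]);u*=1+p["k1"]*(u@u);u=u*K[0,0]+K[:2,2];cv2.circle(w,tuple(u.astype(int)),2,col,-1)
cv2.imwrite("pics/w3p.png",cv2.resize(w[160:330,200:440],None,fx=3.3,fy=3.3))
E
```

```text
(no output)
```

View pics/s3p.png

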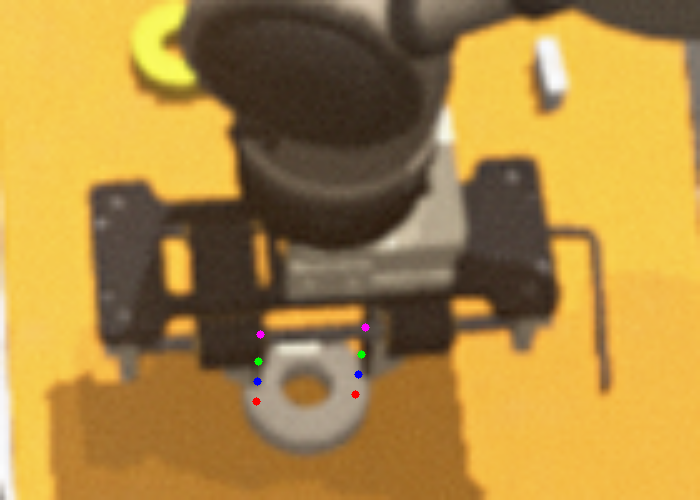

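View pics/w3p.png

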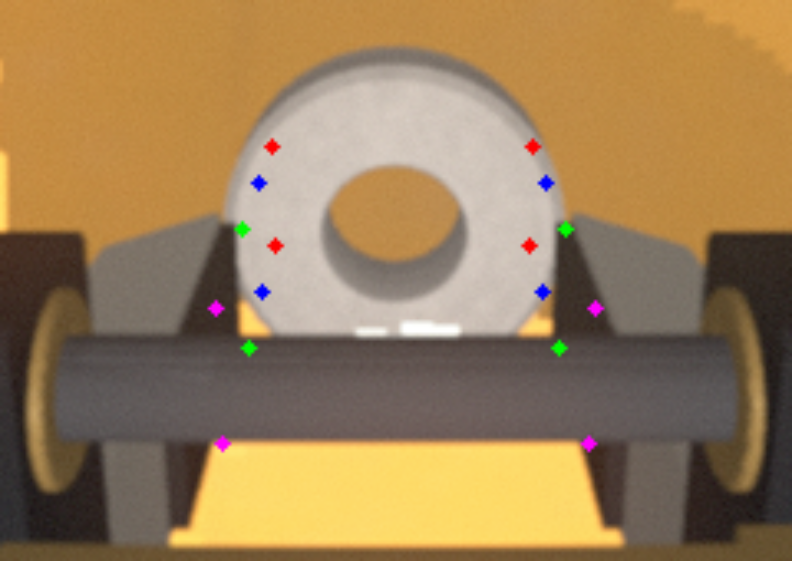

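In both views the fingertips end about 38 mm short of the stated TCP (projected TCP red, visible tips near green), so they closed above the ring, which has not moved. I'll reopen and go down in small steps while watching the force.

Call:
{"api": "apply_moves", "payload": {
  "increments": [
    {"linear": [0,0,0],"turn": [0,0,0],"grip": 0.8},
    {"linear": [0,0,0],"turn": [0,0,0],"grip": 0.8},
    {"linear": [0,0,0],"turn": [0,0,0],"grip": 0.8},
    {"linear": [0,0,0],"turn": [0,0,0],"grip": 0.8},
    {"linear": [0,0,-3],"turn": [0,0,0],"grip": 0.8},
    {"linear": [0,0,-6],"turn": [0,0,0],"grip": 0.8},
    {"linear": [0,0,-8],"turn": [0,0,0],"grip": 0.8},
    {"linear": [0,0,-8],"turn": [0,0,0],"grip": 0.8}
  ]
}}

```text
time: 5.85
tool_pos: [0.4638, -0.0568, -0.0041]
tool_rot: [-3.141, 0.001, 0.091]
contact_force: [0.4, 0.2, 0.1]
opening: 0.0733
```

Call:
{"api": "apply_moves", "payload": {
  "increments": [
    {"linear": [0,0,-3],"turn": [0,0,0],"grip": 0.8},
    {"linear": [0,0,-6],"turn": [0,0,0],"grip": 0.8},
    {"linear": [0,0,-8],"turn": [0,0,0],"grip": 0.8},
    {"linear": [0,0,-8],"turn": [0,0,0],"grip": 0.8}
  ]
}}

```text
time: 6.25
tool_pos: [0.4639, -0.0568, -0.012]
tool_rot: [-3.141, 0.001, 0.091]
contact_force: [-0.2, -0.9, 0.5]
opening: 0.0734
```

```bash
python3 - <<'E'
from h import *
from cell import *
s=observe();print(s['time'],s['tool_pos'],s['tool_rot'],s['opening'],s['contact_force'])
for n in ["wrist","side"]:
    im=read_camera(n);im=im[150:350,180:460] if n=="wrist" else im[140:240,270:410];cv2.imwrite(f"pics/{n}4.png",cv2.resize(im[:,:,::-1],(700,500)))
E
```

```text
6.25 [ 0.46387072 -0.05677939 -0.01201961] [-3.14134858e+00  5.66644445e-04  9.08790878e-02] 0.07340345380769102 [-0.2072029  -0.92117806  0.47832158]
```

View pics/wrist4.png

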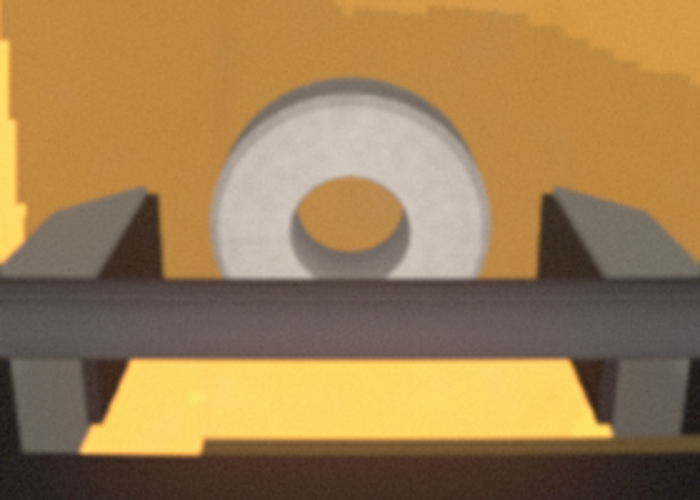

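View pics/side4.png

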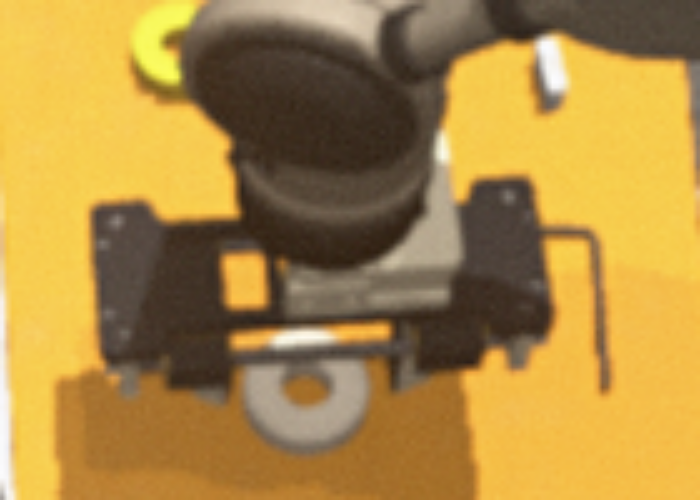

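No contact even with the reading at -12 mm, which confirms the offset. Continuing stepwise.

Call:
{"api": "apply_moves", "payload": {
  "increments": [
    {"linear": [0,0,-3],"turn": [0,0,0],"grip": 0.8},
    {"linear": [0,0,-6],"turn": [0,0,0],"grip": 0.8},
    {"linear": [0,0,-9],"turn": [0,0,0],"grip": 0.8},
    {"linear": [0,0,-9],"turn": [0,0,0],"grip": 0.8}
  ]
}}

```text
time: 6.75
tool_pos: [0.4638, -0.0567, -0.0211]
tool_rot: [-3.141, 0.001, 0.091]
contact_force: [-0.9, 0.1, 0.6]
opening: 0.0734
```

Call:
{"api": "apply_moves", "payload": {
  "increments": [
    {"linear": [0,0,-3],"turn": [0,0,0],"grip": 0.8},
    {"linear": [0,0,-6],"turn": [0,0,0],"grip": 0.8},
    {"linear": [0,0,-6],"turn": [0,0,0],"grip": 0.8},
    {"linear": [0,0,-6],"turn": [0,0,0],"grip": 0.8}
  ]
}}

```text
time: 7.15
tool_pos: [0.464, -0.0568, -0.0268]
tool_rot: [-3.141, 0.0, 0.091]
contact_force: [0.4, 0.1, 1.0]
opening: 0.0737
```

```bash
python3 - <<'E'
from h import *
from cell import *
s=observe();print(s['time'],s['tool_pos'],s['tool_rot'],s['opening'],s['contact_force'])
for n in ["wrist","side"]:
    im=read_camera(n);im=im[150:350,180:460] if n=="wrist" else im[140:240,270:410];cv2.imwrite(f"pics/{n}5.png",cv2.resize(im[:,:,::-1],(700,500)))
E
```

```text
7.15 [ 0.46404936 -0.0568395  -0.02676973] [-3.14149996e+00  1.67975991e-04  9.08645954e-02] 0.07372565023445275 [0.42214693 0.11474252 0.99872447]
```

View pics/wrist5.png

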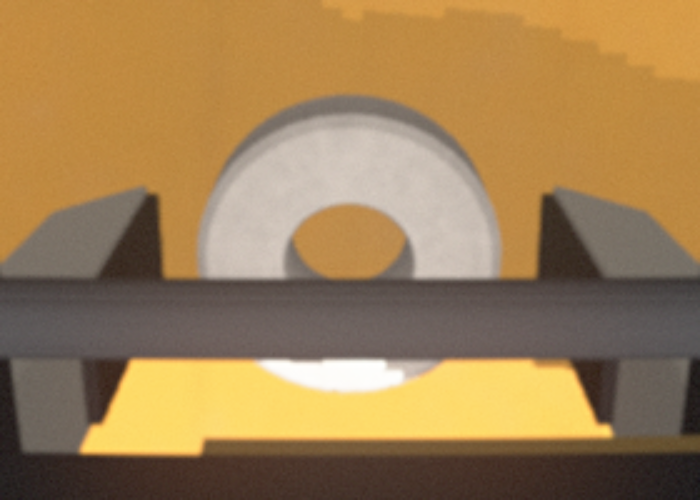

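View pics/side5.png

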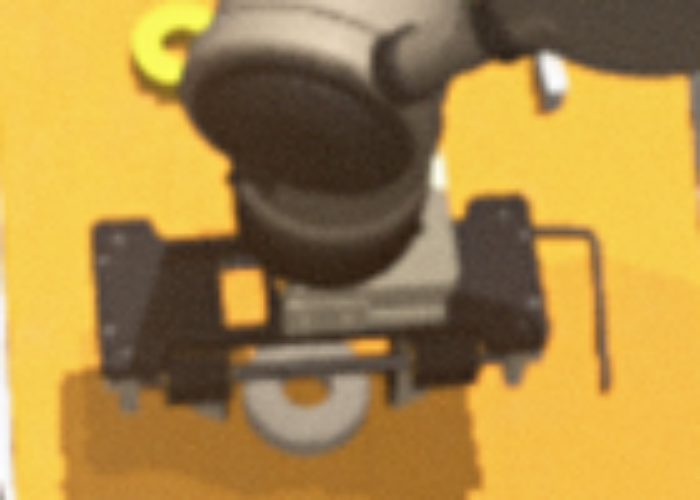

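The fingers straddle the ring symmetrically. Going 5 mm more, then closing.

Call:
{"api": "apply_moves", "payload": {
  "increments": [
    {"linear": [0,0,-2],"turn": [0,0,0],"grip": 0.8},
    {"linear": [0,0,-4],"turn": [0,0,0],"grip": 0.8},
    {"linear": [0,0,-5],"turn": [0,0,0],"grip": 0.8},
    {"linear": [0,0,-5],"turn": [0,0,0],"grip": 0.8}
  ]
}}

```text
time: 7.65
tool_pos: [0.464, -0.0568, -0.0319]
tool_rot: [-3.141, 0.0, 0.091]
contact_force: [0.1, -0.8, 0.4]
opening: 0.0735
```

Call:
{"api": "apply_moves", "payload": {
  "increments": [
    {"linear": [0,0,0],"turn": [0,0,0],"grip": 0.5},
    {"linear": [0,0,0],"turn": [0,0,0],"grip": 0.5},
    {"linear": [0,0,0],"turn": [0,0,0],"grip": 0.5},
    {"linear": [0,0,0],"turn": [0,0,0],"grip": 0.5},
    {"linear": [0,0,0],"turn": [0,0,0],"grip": 0.5}
  ]
}}

```text
time: 8.15
tool_pos: [0.4641, -0.0568, -0.0316]
tool_rot: [3.142, -0.0, 0.091]
contact_force: [-0.5, 0.5, -0.3]
opening: 0.0562
```

Stopped at 56 mm, so it is gripping. I'll lift a little and check.

Call:
{"api": "apply_moves", "payload": {
  "increments": [
    {"linear": [0,0,5],"turn": [0,0,0],"grip": 0.5},
    {"linear": [0,0,15],"turn": [0,0,0],"grip": 0.5},
    {"linear": [0,0,30],"turn": [0,0,0],"grip": 0.5},
    {"linear": [0,0,50],"turn": [0,0,0],"grip": 0.5},
    {"linear": [0,0,70],"turn": [0,0,0],"grip": 0.5},
    {"linear": [0,0,70],"turn": [0,0,0],"grip": 0.5}
  ]
}}

```text
time: 8.75
tool_pos: [0.466, -0.0574, 0.041]
tool_rot: [3.14, -0.005, 0.091]
contact_force: [0.2, 0.0, -1.7]
opening: 0.0565
```

```bash
python3 - <<'E'
from h import *
from cell import *
s=observe();print(s['time'],s['tool_pos'],s['tool_rot'],s['opening'],s['contact_force'])
for n in ["wrist","side"]:
    im=read_camera(n);cv2.imwrite(f"pics/{n}6.png",im[:,:,::-1])
E
```

```text
8.75 [ 0.46604113 -0.05736521  0.04103503] [ 3.13950521 -0.00533966  0.09096774] 0.05645144684322431 [ 0.23940289  0.04077988 -1.70355325]
```

View pics/wrist6.png

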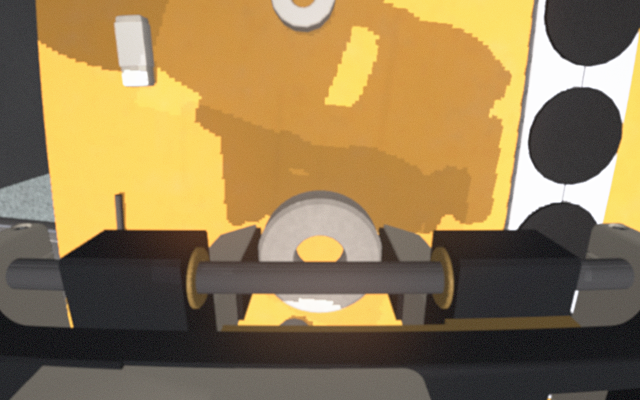

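View pics/side6.png

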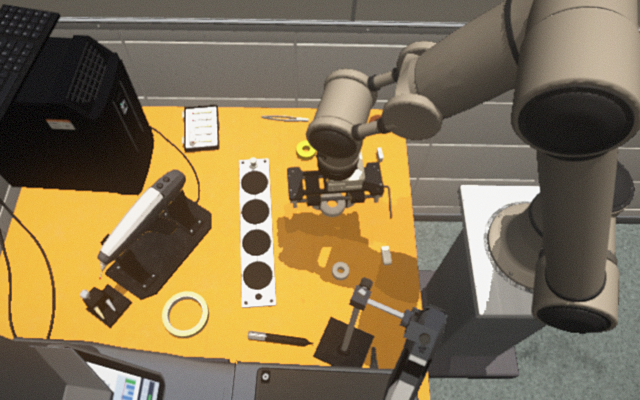

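The 58 ring is held. Carrying it to the far pad (away from the post).

Call:
{"api": "apply_moves", "payload": {
  "increments": [
    {"linear": [30,26,0],"turn": [0,0,0],"grip": 0.5},
    {"linear": [60,53,0],"turn": [0,0,0],"grip": 0.5},
    {"linear": [90,79,0],"turn": [0,0,0],"grip": 0.5},
    {"linear": [120,105,0],"turn": [0,0,0],"grip": 0.5},
    {"linear": [145,127,0],"turn": [0,0,0],"grip": 0.5},
    {"linear": [160,140,0],"turn": [0,0,0],"grip": 0.5},
    {"linear": [160,140,-20],"turn": [0,0,0],"grip": 0.5},
    {"linear": [160,140,-40],"turn": [0,0,0],"grip": 0.5},
    {"linear": [160,140,-50],"turn": [0,0,0],"grip": 0.5},
    {"linear": [160,140,-50],"turn": [0,0,0],"grip": 0.5}
  ]
}}

```text
time: 9.85
tool_pos: [0.622, 0.083, -0.0144]
tool_rot: [-3.141, 0.005, 0.091]
contact_force: [-0.5, 0.3, -2.9]
opening: 0.0566
```

```bash
python3 - <<'E'
from h import *
from cell import *
for n in ["wrist","side"]:
    im=read_camera(n);cv2.imwrite(f"pics/{n}7.png",im[:,:,::-1] if n=="wrist" else cv2.resize(im[140:320,200:340,::-1],None,fx=3.3,fy=3.3))
s=observe();print(s['time'],s['tool_pos'],s['tool_rot'],s['opening'],s['contact_force'])
E
```

```text
9.95 [ 0.62411905  0.08298079 -0.01176065] [-3.14157641e+00  2.87341627e-04  9.05979451e-02] 0.0563355166953932 [-0.43312803  0.73244515 -0.59511025]
```

View pics/wrist7.png

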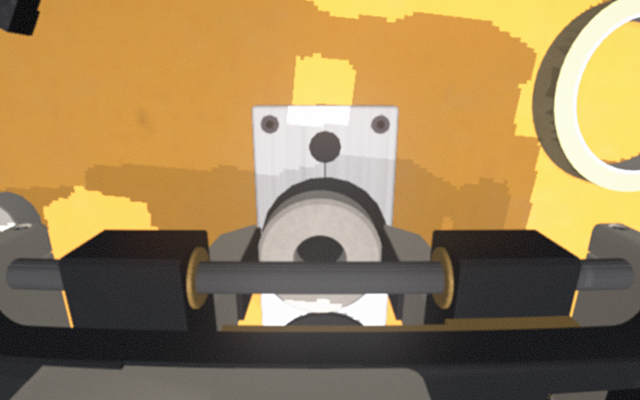

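View pics/side7.png

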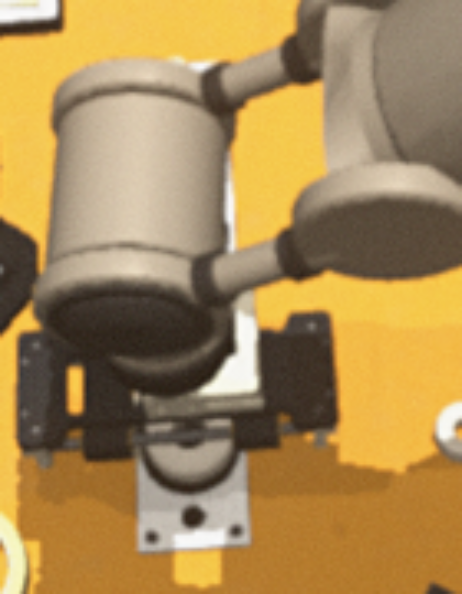

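The ring sits over the end pad beside the plug (plug at (325,147)), about 1 mm to the -x side. Lowering and releasing.

Call:
{"api": "apply_moves", "payload": {
  "increments": [
    {"linear": [1,0,-3],"turn": [0,0,0],"grip": 0.5},
    {"linear": [1,0,-5],"turn": [0,0,0],"grip": 0.5},
    {"linear": [1,0,-7],"turn": [0,0,0],"grip": 0.5},
    {"linear": [1,0,-7.5],"turn": [0,0,0],"grip": 0.5},
    {"linear": [1,0,-7.5],"turn": [0,0,0],"grip": 0.5},
    {"linear": [1,0,-7.5],"turn": [0,0,0],"grip": 0.5}
  ]
}}

```text
time: 10.55
tool_pos: [0.6252, 0.0832, -0.019]
tool_rot: [3.142, -0.0, 0.091]
contact_force: [0.6, 0.0, -1.0]
opening: 0.0564
```

Call:
{"api": "apply_moves", "payload": {
  "increments": [
    {"linear": [0,0,0],"turn": [0,0,0],"grip": 0.8},
    {"linear": [0,0,0],"turn": [0,0,0],"grip": 0.8},
    {"linear": [0,0,0],"turn": [0,0,0],"grip": 0.8},
    {"linear": [0,0,15],"turn": [0,0,0],"grip": 0.8},
    {"linear": [0,0,40],"turn": [0,0,0],"grip": 0.8},
    {"linear": [0,0,80],"turn": [0,0,0],"grip": 0.8},
    {"linear": [0,-20,110],"turn": [0,0,0],"grip": 0.8},
    {"linear": [0,-40,110],"turn": [0,0,0],"grip": 0.8},
    {"linear": [0,-40,110],"turn": [0,0,0],"grip": 0.8},
    {"linear": [0,-40,110],"turn": [0,0,0],"grip": 0.8}
  ]
}}

```text
time: 11.55
tool_pos: [0.6251, 0.0431, 0.0915]
tool_rot: [-3.141, -0.001, 0.09]
contact_force: [-0.2, -0.6, -0.8]
opening: 0.0733
```

```bash
python3 - <<'E'
from h import *
from cell import *
im=read_camera("wrist");s=observe();cv2.imwrite("pics/w8.png",im[:,:,::-1])
T=wT(s['tool_pos'],s['tool_rot']);print(s['time'],s['tool_pos'],s['contact_force'])
blobs(im,"wrist",.030,0,T,(.05,.065));blobs(im,"wrist",.012,1,T)
blobs(im,"wrist",.018,0,T,(.02,.065))
E
```

```text
11.6 [0.62481665 0.04358462 0.09099079] [ 0.82701512 -0.84898016  0.84659432]
wrist ring [ 98. 134.] world [0.4478 0.0708] D 0.0463
```

View pics/w8.png

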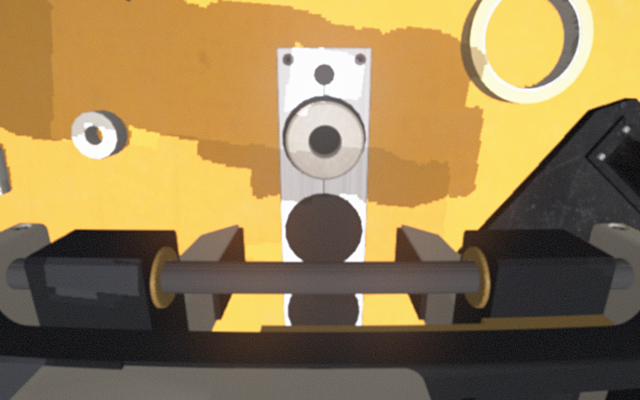

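```bash
python3 - <<'E'
from h import *
im=cv2.imread("pics/w8.png")[:,:,::-1].copy()
a=im[85:195,270:380];cv2.imwrite("pics/w8z.png",cv2.resize(a[:,:,::-1],None,fx=5,fy=5))
g=im.max(2)
print("col",list(zip(range(90,104),g[90:104,318].tolist())),list(zip(range(170,186),g[170:186,318].tolist())))
print("row",list(zip(range(276,292),g[138,276:292].tolist())),list(zip(range(358,374),g[138,358:374].tolist())))
# bore centre
m=(g[115:165,300:350]<90).astype(np.uint8);c=max(cv2.findContours(m,0,1)[0],key=cv2.contourArea);print(cv2.minEnclosingCircle(c))
E
```

```text
col [(90, 253), (91, 253), (92, 254), (93, 254), (94, 255), (95, 248), (96, 173), (97, 106), (98, 99), (99, 95), (100, 111), (101, 150), (102, 185), (103, 199)] [(170, 199), (171, 201), (172, 199), (173, 200), (174, 197), (175, 200), (176, 188), (177, 175), (178, 169), (179, 189), (180, 202), (181, 206), (182, 205), (183, 202), (184, 205), (185, 208)]
row [(276, 208), (277, 207), (278, 192), (279, 201), (280, 223), (281, 221), (282, 176), (283, 114), (284, 92), (285, 122), (286, 163), (287, 190), (288, 217), (289, 229), (290, 229), (291, 232)] [(358, 229), (359, 230), (360, 229), (361, 220), (362, 196), (363, 165), (364, 122), (365, 139), (366, 197), (367, 208), (368, 197), (369, 198), (370, 204), (371, 209), (372, 208), (373, 206)]
((24.44827651977539, 25.0), 14.586143493652344)
```

View pics/w8z.png

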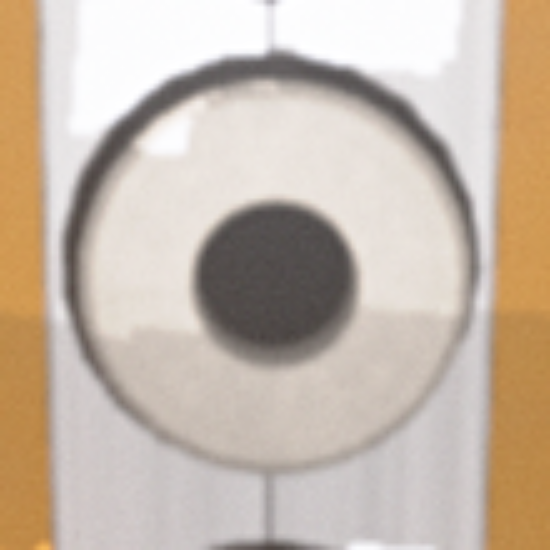

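```bash
python3 - <<'E'
from h import *
T=wT([0.62481665,0.04358462,0.09099079],[-3.141,-.001,.09])
print("pad front",ray("wrist",[[324,95.6]],.012,T), "plug", ray("wrist",[[324,74.5]],.010,T))
a=ray("wrist",[[324,101],[324,178.5]],.030,T);print(a,a.mean(0))
print(ray("wrist",[[324.4,140]],.03,T))
im=cv2.imread("pics/w8.png")[:,:,::-1].copy()
m=(im.max(2)<80).astype(np.uint8)[192:262,280:368];c=max(cv2.findContours(m,0,1)[0],key=cv2.contourArea);print(cv2.minEnclosingCircle(c),cv2.boundingRect(c))
E
```

```text
pad front [[0.62048228 0.11392693 0.012     ]] plug [[0.61908626 0.12930529 0.01      ]]
[[0.62059174 0.11023729 0.03      ]
 [0.62579896 0.05406755 0.03      ]] [0.62319535 0.08215242 0.03      ]
[[0.62343137 0.08273161 0.03      ]]
((52.0, 63.0), 21.840429306030273) (31, 43, 43, 27)
```

The 58 ring is centred on its pad to about 1 mm. Before going for the 38 I'll locate the probe stand's head, which is nearby.

```bash
python3 - <<'E'
from h import *
for z in (0,.1,.2,.3,.4):
    print(z,"top base/head",ray("top",[[198,232],[150,225],[163,240]],z)[:,:2].round(3).tolist(),"side base/head",ray("side",[[345,340],[362,290],[368,282]],z)[:,:2].round(3).tolist())
a=cv2.imread("pics/side0.png")[260:400,290:450];cv2.imwrite("pics/st.png",cv2.resize(a,None,fx=4,fy=4))
a=cv2.imread("pics/top0.png")[190:310,90:270];cv2.imwrite("pics/st2.png",cv2.resize(a,None,fx=4,fy=4))
E
```

```text
0 top base/head [[0.441, 0.234], [0.458, 0.363], [0.419, 0.326]] side base/head [[0.438, 0.218], [0.399, 0.11], [0.385, 0.092]]
0.1 top base/head [[0.437, 0.21], [0.453, 0.33], [0.417, 0.296]] side base/head [[0.446, 0.242], [0.41, 0.144], [0.398, 0.127]]
0.2 top base/head [[0.433, 0.187], [0.448, 0.296], [0.414, 0.265]] side base/head [[0.454, 0.265], [0.422, 0.177], [0.41, 0.162]]
0.3 top base/head [[0.429, 0.163], [0.442, 0.263], [0.412, 0.235]] side base/head [[0.461, 0.289], [0.433, 0.211], [0.423, 0.198]]
0.4 top base/head [[0.425, 0.139], [0.437, 0.23], [0.41, 0.205]] side base/head [[0.469, 0.312], [0.444, 0.245], [0.436, 0.233]]
```

View pics/st.png

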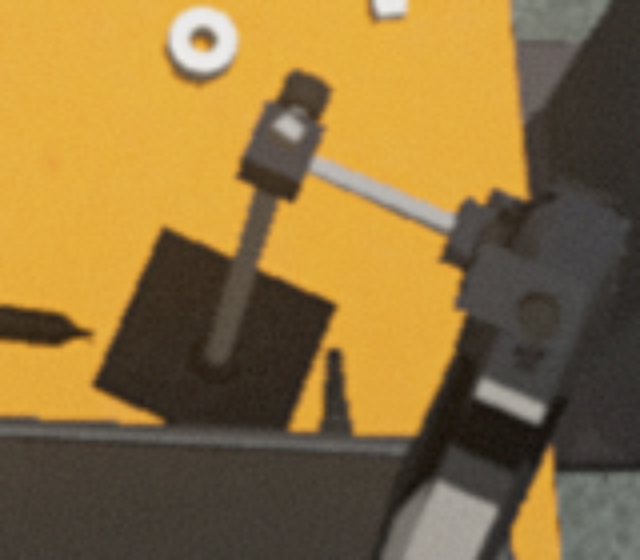

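View pics/st2.png

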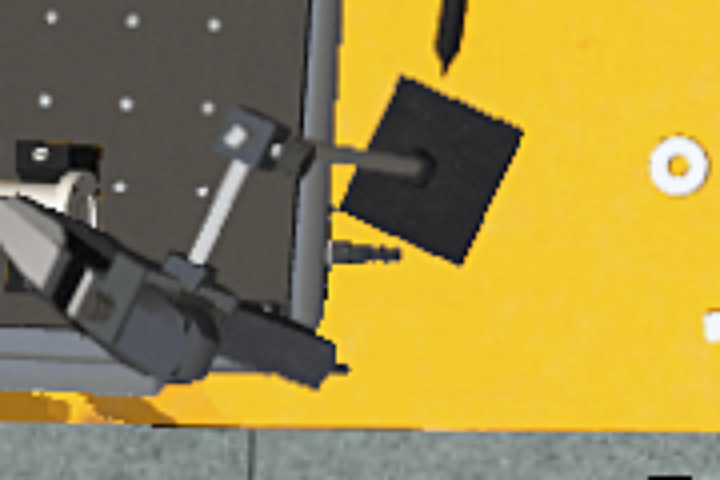

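The stand's column is at about (0.44, 0.22), leaving roughly 60 mm or more of clearance. Moving to the 38.

Call:
{"api": "apply_moves", "payload": {
  "increments": [
    {"linear": [-40,6,0],"turn": [0,0,0],"grip": 0.6},
    {"linear": [-80,12,0],"turn": [0,0,0],"grip": 0.6},
    {"linear": [-120,18,0],"turn": [0,0,0],"grip": 0.6},
    {"linear": [-155,23,0],"turn": [0,0,0],"grip": 0.6},
    {"linear": [-181,27,0],"turn": [0,0,0],"grip": 0.6},
    {"linear": [-181,27,-30],"turn": [0,0,0],"grip": 0.6},
    {"linear": [-181,27,-50],"turn": [0,0,0],"grip": 0.6},
    {"linear": [-181,27,-70],"turn": [0,0,0],"grip": 0.6},
    {"linear": [-181,27,-80],"turn": [0,0,0],"grip": 0.6},
    {"linear": [-181,27,-80],"turn": [0,0,0],"grip": 0.6}
  ]
}}

```text
time: 12.6
tool_pos: [0.443, 0.0706, 0.0097]
tool_rot: [-3.141, 0.003, 0.092]
contact_force: [0.8, -0.5, 0.6]
opening: 0.0551
```

```bash
python3 - <<'E'
from h import *
from cell import *
im=read_camera("wrist");s=observe();cv2.imwrite("pics/w9.png",im[:,:,::-1])
print(s['time'],s['tool_pos'],s['tool_rot'],s['contact_force'],s['opening'])
E
```

```text
12.65 [0.44379239 0.07053469 0.01058853] [-3.14137267e+00  1.29832020e-03  9.14111818e-02] [-0.01649198  0.13162994  0.06740968] 0.055030162682527806
```

View pics/w9.png

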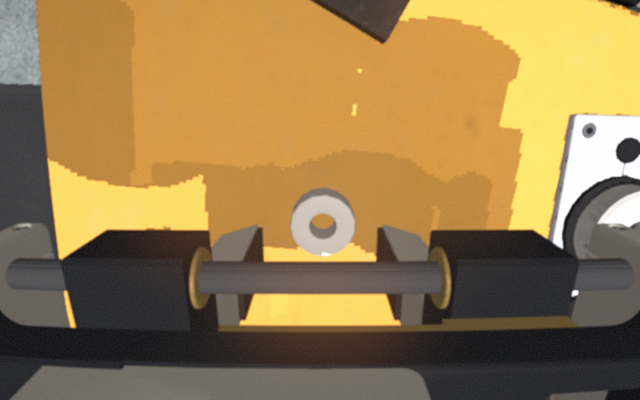

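The 38 ring at (323,224) is between the fingers. Descending and gripping.

Call:
{"api": "apply_moves", "payload": {
  "increments": [
    {"linear": [1,0,-15],"turn": [0,0,0],"grip": 0.6},
    {"linear": [1,0,-30],"turn": [0,0,0],"grip": 0.6},
    {"linear": [1,0,-40],"turn": [0,0,0],"grip": 0.6},
    {"linear": [1,0,-43],"turn": [0,0,0],"grip": 0.6},
    {"linear": [1,0,-43],"turn": [0,0,0],"grip": 0.6},
    {"linear": [1,0,-43],"turn": [0,0,0],"grip": 0.3},
    {"linear": [1,0,-43],"turn": [0,0,0],"grip": 0.3},
    {"linear": [1,0,-43],"turn": [0,0,0],"grip": 0.3},
    {"linear": [1,0,-43],"turn": [0,0,0],"grip": 0.3},
    {"linear": [1,0,-43],"turn": [0,0,0],"grip": 0.3}
  ]
}}

```text
time: 13.65
tool_pos: [0.4455, 0.0702, -0.0317]
tool_rot: [3.142, -0.001, 0.091]
contact_force: [-0.5, -0.0, 5.4]
opening: 0.037
```

Call:
{"api": "apply_moves", "payload": {
  "increments": [
    {"linear": [0,0,10],"turn": [0,0,0],"grip": 0.3},
    {"linear": [0,0,40],"turn": [0,0,0],"grip": 0.3},
    {"linear": [10,-7,70],"turn": [0,0,0],"grip": 0.3},
    {"linear": [45,-33,80],"turn": [0,0,0],"grip": 0.3},
    {"linear": [80,-59,80],"turn": [0,0,0],"grip": 0.3},
    {"linear": [115,-85,80],"turn": [0,0,0],"grip": 0.3},
    {"linear": [150,-111,80],"turn": [0,0,0],"grip": 0.3},
    {"linear": [180,-133,80],"turn": [0,0,0],"grip": 0.3},
    {"linear": [194,-143,80],"turn": [0,0,0],"grip": 0.3},
    {"linear": [194,-143,70],"turn": [0,0,0],"grip": 0.3}
  ]
}}

```text
time: 14.65
tool_pos: [0.6415, -0.0748, 0.0387]
tool_rot: [3.14, -0.004, 0.089]
contact_force: [-0.9, -0.4, -0.5]
opening: 0.0369
```

Call:
{"api": "apply_moves", "payload": {
  "increments": [
    {"linear": [0,0,-20],"turn": [0,0,0],"grip": 0.3},
    {"linear": [0,0,-40],"turn": [0,0,0],"grip": 0.3},
    {"linear": [0,0,-50],"turn": [0,0,0],"grip": 0.3},
    {"linear": [0,0,-50],"turn": [0,0,0],"grip": 0.3}
  ]
}}

```text
time: 15.05
tool_pos: [0.637, -0.0719, -0.014]
tool_rot: [-3.14, 0.004, 0.091]
contact_force: [0.3, -0.5, -0.6]
opening: 0.0369
```

```bash
python3 - <<'E'
from h import *
from cell import *
im=read_camera("wrist");s=observe();cv2.imwrite("pics/w10.png",im[:,:,::-1])
print(s['time'],s['tool_pos'],s['tool_rot'],s['contact_force'],s['opening'])
E
```

```text
15.1 [ 0.63817385 -0.0721934  -0.01260664] [-3.14094298e+00  1.71029126e-03  9.13549482e-02] [-0.02929581 -0.11973666 -0.69085327] 0.036722297143067836
```

View pics/w10.png

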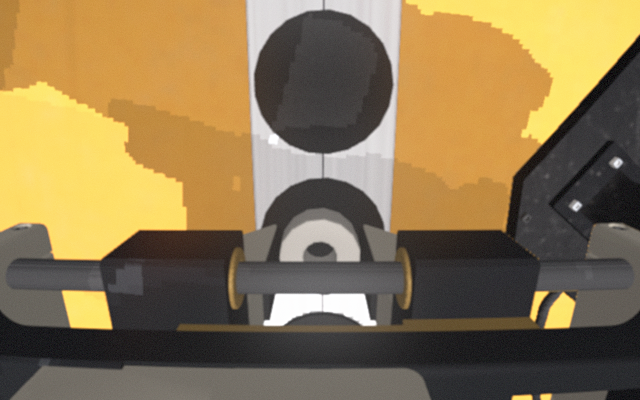

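The 38 ring is above its pad (pad centre column 323, ring 320). Nudging 1 mm in +x, lowering and releasing.

Call:
{"api": "apply_moves", "payload": {
  "increments": [
    {"linear": [1,0,-3],"turn": [0,0,0],"grip": 0.3},
    {"linear": [1,0,-5],"turn": [0,0,0],"grip": 0.3},
    {"linear": [1,0,-7],"turn": [0,0,0],"grip": 0.3},
    {"linear": [1,0,-7],"turn": [0,0,0],"grip": 0.3},
    {"linear": [1,0,-7],"turn": [0,0,0],"grip": 0.3},
    {"linear": [1,0,-7],"turn": [0,0,0],"grip": 0.6},
    {"linear": [1,0,-7],"turn": [0,0,0],"grip": 0.6},
    {"linear": [1,0,-7],"turn": [0,0,0],"grip": 0.6},
    {"linear": [1,0,15],"turn": [0,0,0],"grip": 0.6},
    {"linear": [1,0,50],"turn": [0,0,0],"grip": 0.6}
  ]
}}

```text
time: 16.1
tool_pos: [0.6383, -0.0724, 0.0361]
tool_rot: [-3.14, 0.005, 0.091]
contact_force: [0.5, 0.1, 0.2]
opening: 0.0547
```

Call:
{"api": "apply_moves", "payload": {
  "increments": [
    {"linear": [0,-20,40],"turn": [0,0,0],"grip": 0.5},
    {"linear": [0,-40,53],"turn": [0,0,0],"grip": 0.5},
    {"linear": [0,-40,53],"turn": [0,0,0],"grip": 0.5},
    {"linear": [0,-40,53],"turn": [0,0,0],"grip": 0.5}
  ]
}}

```text
time: 16.5
tool_pos: [0.6397, -0.1127, 0.0904]
tool_rot: [-3.141, 0.0, 0.09]
contact_force: [-1.0, -0.3, -1.4]
opening: 0.046
```

```bash
cat >> h.py <<'E'
def check(im,T,bx):
    # bx: x0,x1,y0,y1 crop of ring+pad; ring = brightness inside pad
    x0,x1,y0,y1=bx;g=im.max(2)
    for y in range(0): pass
    a=im[y0:y1,x0:x1,::-1];return cv2.resize(a,None,fx=5,fy=5)
E
python3 - <<'E'
from h import *
from cell import *
im=read_camera("wrist");s=observe();cv2.imwrite("pics/w11.png",im[:,:,::-1])
print(s['time'],s['tool_pos'],s['tool_rot'],s['contact_force'],s['opening'])
cv2.imwrite("pics/w11z.png",cv2.resize(im[85:195,270:380,::-1],None,fx=5,fy=5))
T=wT(s['tool_pos'],s['tool_rot']);blobs(im,"wrist",.012,1,T);blobs(im,"wrist",.03,0,T,(.02,.065))
E
```

```text
16.55 [ 0.63928637 -0.11206493  0.08958115] [-3.14032881e+00  1.94819691e-03  9.06758494e-02] [ 0.8994593   0.68442241 -0.17744841] 0.04588613828038904
```

View pics/w11z.png

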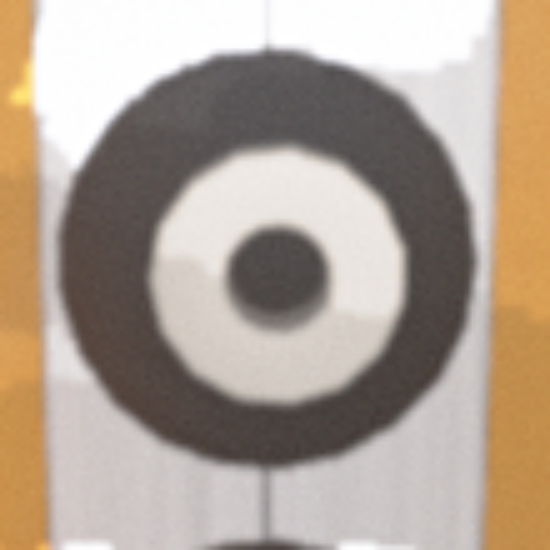

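View pics/w11.png

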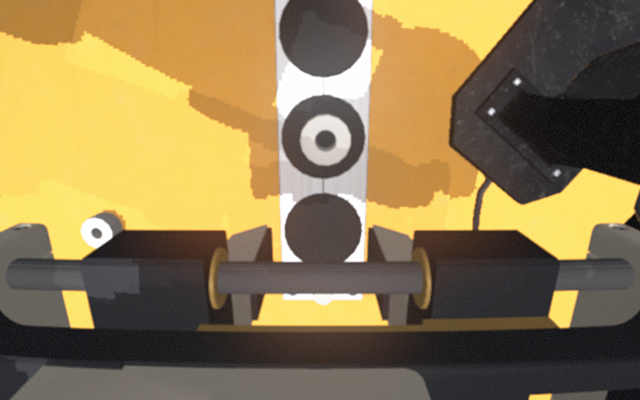

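```bash
python3 - <<'E'
from h import *
T=wT([ 0.63928637,-0.11206493,0.08958115],[-3.14032881e+00,1.94819691e-03,9.06758494e-02])
f=lambda x,y:[270+x/5-.4,85+y/5-.4]
p=ray("wrist",[f(62,258),f(474,258),f(268,50),f(268,467)],.012,T);r=ray("wrist",[f(150,275),f(408,275),f(279,145),f(279,406)],.030,T)
print(p.mean(0),r.mean(0),r.mean(0)-p.mean(0),np.linalg.norm(p[1]-p[0]),np.linalg.norm(p[3]-p[2]),np.linalg.norm(r[1]-r[0]),np.linalg.norm(r[3]-r[2]))
E
```

```text
[ 0.63691364 -0.07255337  0.012     ] [ 0.6383747  -0.07256607  0.03      ] [ 1.46106267e-03 -1.26934236e-05  1.80000000e-02] 0.06367625960539021 0.06434468842519116 0.03731791346078086 0.03775406208442904
```

The 38 sits within 1.5 mm of the pad centre. Next the 28 (white, with its tiny bore, at (97,232) in this view).

Call:
{"api": "apply_moves", "payload": {
  "increments": [
    {"linear": [-40,-12,0],"turn": [0,0,0],"grip": 0.5},
    {"linear": [-80,-24,0],"turn": [0,0,0],"grip": 0.5},
    {"linear": [-120,-36,0],"turn": [0,0,0],"grip": 0.5},
    {"linear": [-160,-48,0],"turn": [0,0,0],"grip": 0.5},
    {"linear": [-185,-54,0],"turn": [0,0,0],"grip": 0.5},
    {"linear": [-185,-54,-30],"turn": [0,0,0],"grip": 0.5},
    {"linear": [-185,-54,-60],"turn": [0,0,0],"grip": 0.5},
    {"linear": [-185,-54,-80],"turn": [0,0,0],"grip": 0.5},
    {"linear": [-185,-54,-80],"turn": [0,0,0],"grip": 0.5},
    {"linear": [-185,-54,-80],"turn": [0,0,0],"grip": 0.5}
  ]
}}

```text
time: 17.55
tool_pos: [0.4547, -0.166, 0.0104]
tool_rot: [-3.14, 0.002, 0.092]
contact_force: [1.4, -0.4, -0.4]
opening: 0.0459
```

```bash
python3 - <<'E'
from h import *
from cell import *
im=read_camera("wrist");s=observe();cv2.imwrite("pics/w12.png",im[:,:,::-1])
print(s['time'],s['tool_pos'],s['tool_rot'],s['contact_force'],s['opening'])
E
```

```text
17.6 [ 0.45534898 -0.16643012  0.011077  ] [-3.14138423e+00  5.27777629e-05  9.15011839e-02] [-0.03924713 -0.09215533 -0.00743556] 0.04565857129955534
```

View pics/w12.png

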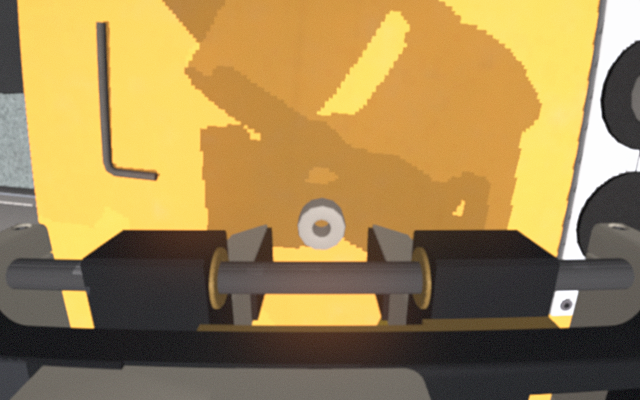

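The 28 ring is centred at (321,225). Descending and gripping.

Call:
{"api": "apply_moves", "payload": {
  "increments": [
    {"linear": [0,0,-15],"turn": [0,0,0],"grip": 0.5},
    {"linear": [0,0,-30],"turn": [0,0,0],"grip": 0.5},
    {"linear": [0,0,-40],"turn": [0,0,0],"grip": 0.5},
    {"linear": [0,0,-43],"turn": [0,0,0],"grip": 0.5},
    {"linear": [0,0,-43],"turn": [0,0,0],"grip": 0.5},
    {"linear": [0,0,-43],"turn": [0,0,0],"grip": 0.2},
    {"linear": [0,0,-43],"turn": [0,0,0],"grip": 0.2},
    {"linear": [0,0,-43],"turn": [0,0,0],"grip": 0.2},
    {"linear": [0,0,-43],"turn": [0,0,0],"grip": 0.2},
    {"linear": [0,0,-43],"turn": [0,0,0],"grip": 0.2}
  ]
}}

```text
time: 18.6
tool_pos: [0.4555, -0.1671, -0.0317]
tool_rot: [3.141, -0.001, 0.091]
contact_force: [-0.5, 0.2, 4.2]
opening: 0.0268
```

Call:
{"api": "apply_moves", "payload": {
  "increments": [
    {"linear": [0,0,10],"turn": [0,0,0],"grip": 0.2},
    {"linear": [0,0,40],"turn": [0,0,0],"grip": 0.2},
    {"linear": [20,2,75],"turn": [0,0,0],"grip": 0.2},
    {"linear": [60,5,80],"turn": [0,0,0],"grip": 0.2},
    {"linear": [100,9,80],"turn": [0,0,0],"grip": 0.2},
    {"linear": [140,13,80],"turn": [0,0,0],"grip": 0.2},
    {"linear": [175,16,80],"turn": [0,0,0],"grip": 0.2},
    {"linear": [190,17,80],"turn": [0,0,0],"grip": 0.2},
    {"linear": [190,17,60],"turn": [0,0,0],"grip": 0.2},
    {"linear": [190,17,40],"turn": [0,0,0],"grip": 0.2}
  ]
}}

```text
time: 19.6
tool_pos: [0.6457, -0.1497, 0.0079]
tool_rot: [3.141, -0.001, 0.092]
contact_force: [-1.2, 0.1, -2.1]
opening: 0.0269
```

Call:
{"api": "apply_moves", "payload": {
  "increments": [
    {"linear": [0,0,-12],"turn": [0,0,0],"grip": 0.2},
    {"linear": [0,0,-20],"turn": [0,0,0],"grip": 0.2},
    {"linear": [0,0,-20],"turn": [0,0,0],"grip": 0.2}
  ]
}}

```text
time: 19.9
tool_pos: [0.6444, -0.1497, -0.013]
tool_rot: [-3.141, 0.002, 0.091]
contact_force: [-0.2, 0.3, -0.6]
opening: 0.0268
```

```bash
python3 - <<'E'
from h import *
from cell import *
im=read_camera("wrist");s=observe();cv2.imwrite("pics/w13.png",im[:,:,::-1])
print(s['time'],s['tool_pos'],s['tool_rot'],s['contact_force'],s['opening'])
E
```

```text
19.95 [ 0.6450135  -0.14989536 -0.01204632] [-3.14141482e+00  2.46632000e-04  9.07252820e-02] [ 0.74940819 -0.35361917 -1.02257563] 0.026724377427642974
```

View pics/w13.png

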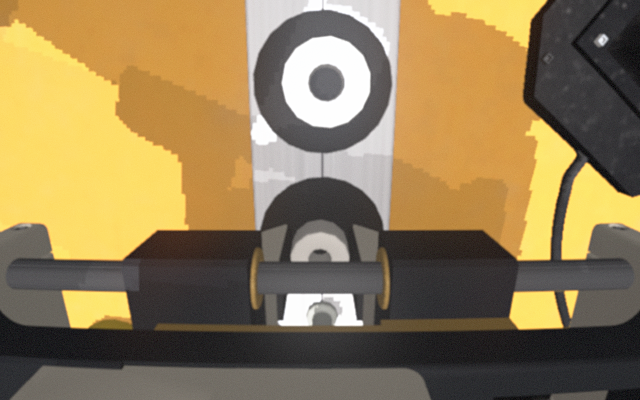

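The ring is over the pad next to the post (post at (322,312)). Lowering in small steps with force checks because the post is near.

Call:
{"api": "apply_moves", "payload": {
  "increments": [
    {"linear": [0,0,-2],"turn": [0,0,0],"grip": 0.2},
    {"linear": [0,0,-3.5],"turn": [0,0,0],"grip": 0.2},
    {"linear": [0,0,-3.5],"turn": [0,0,0],"grip": 0.2}
  ]
}}

```text
time: 20.25
tool_pos: [0.6453, -0.1499, -0.0153]
tool_rot: [3.141, -0.001, 0.091]
contact_force: [0.5, 0.6, -0.7]
opening: 0.0268
```

Call:
{"api": "apply_moves", "payload": {
  "increments": [
    {"linear": [0,0,-2],"turn": [0,0,0],"grip": 0.2},
    {"linear": [0,0,-3.5],"turn": [0,0,0],"grip": 0.2},
    {"linear": [0,0,-3.5],"turn": [0,0,0],"grip": 0.2}
  ]
}}

```text
time: 20.55
tool_pos: [0.6449, -0.1498, -0.0195]
tool_rot: [-3.141, 0.0, 0.091]
contact_force: [-0.5, -0.3, -0.5]
opening: 0.0269
```

Call:
{"api": "apply_moves", "payload": {
  "increments": [
    {"linear": [0,0,0],"turn": [0,0,0],"grip": 0.45},
    {"linear": [0,0,0],"turn": [0,0,0],"grip": 0.45},
    {"linear": [0,0,0],"turn": [0,0,0],"grip": 0.45},
    {"linear": [0,0,15],"turn": [0,0,0],"grip": 0.45},
    {"linear": [0,0,50],"turn": [0,0,0],"grip": 0.45},
    {"linear": [0,-10,90],"turn": [0,0,0],"grip": 0.6},
    {"linear": [0,-40,110],"turn": [0,0,0],"grip": 0.65},
    {"linear": [0,-40,110],"turn": [0,0,0],"grip": 0.65},
    {"linear": [0,-40,110],"turn": [0,0,0],"grip": 0.65}
  ]
}}

```text
time: 21.45
tool_pos: [0.6453, -0.1904, 0.0921]
tool_rot: [3.141, -0.002, 0.09]
contact_force: [-1.1, 0.3, -1.2]
opening: 0.0596
```

```bash
python3 - <<'E'
from h import *
from cell import *
im=read_camera("wrist");s=observe();cv2.imwrite("pics/w14.png",im[:,:,::-1])
print(s['time'],s['tool_pos'],s['tool_rot'],s['contact_force'],s['opening'])
cv2.imwrite("pics/w14z.png",cv2.resize(im[85:195,270:380,::-1],None,fx=5,fy=5))
E
```

```text
21.5 [ 0.64468983 -0.18944984  0.09085725] [-3.14090214e+00  3.55576235e-04  9.04047193e-02] [ 0.31308743  0.40791689 -0.22266797] 0.05940541276507729
```

View pics/w14z.png

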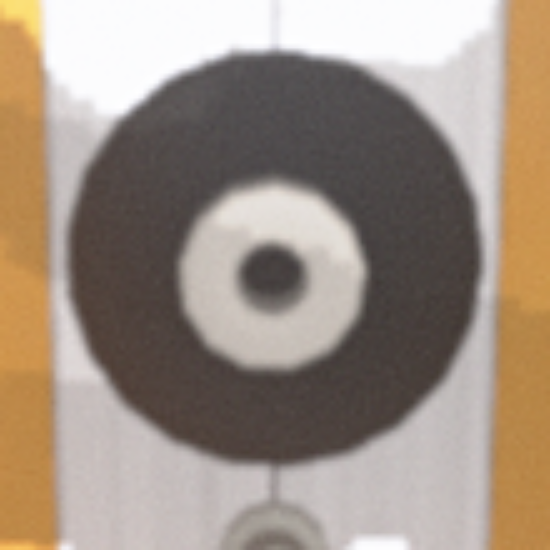

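View pics/w14.png

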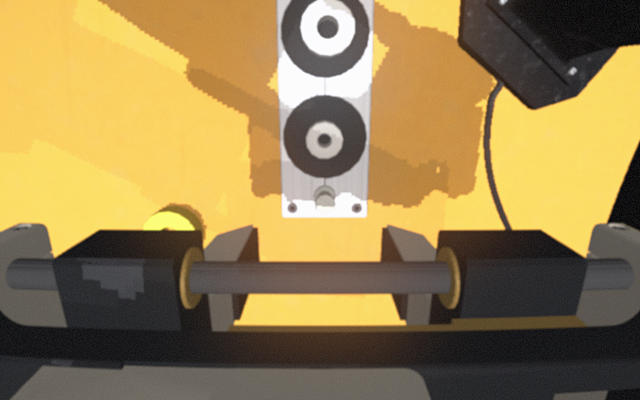

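The 28 is centred. Before reaching for the 48 near the right-hand edge, I'll work out where the wall is.

```bash
python3 - <<'E'
from h import *
for z in (-.4,-.2,0,.1,.2,.3,.4):
    print(z,"top",ray("top",[[431,235],[450,235],[470,235]],z)[:,1].round(3),"side",ray("side",[[340,107],[340,60],[340,40],[340,22]],z)[:,1].round(3))
t=cv2.imread("pics/top0.png")[150:300,380:490];cv2.imwrite("pics/wall.png",cv2.resize(t,None,fx=4,fy=4))
E
```

```text
-0.4 top [-0.47  -0.536 -0.606] side [-0.709 -0.935 -1.04  -1.139]
-0.2 top [-0.426 -0.484 -0.546] side [-0.548 -0.744 -0.835 -0.921]
0 top [-0.381 -0.432 -0.486] side [-0.388 -0.553 -0.63  -0.702]
0.1 top [-0.359 -0.406 -0.456] side [-0.308 -0.458 -0.527 -0.593]
0.2 top [-0.337 -0.38  -0.426] side [-0.228 -0.362 -0.425 -0.483]
0.3 top [-0.315 -0.354 -0.396] side [-0.148 -0.267 -0.322 -0.374]
0.4 top [-0.292 -0.328 -0.366] side [-0.068 -0.172 -0.219 -0.265]
```

View pics/wall.png

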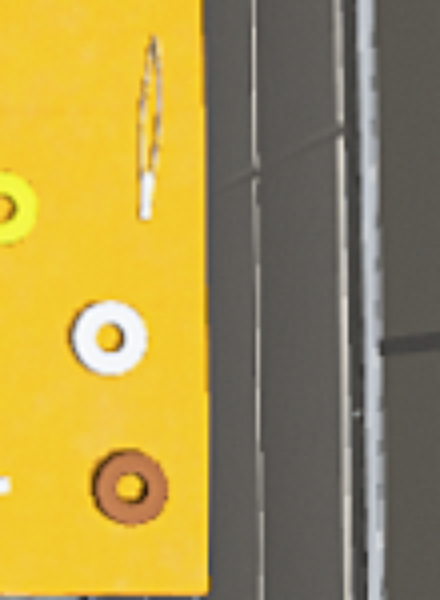

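The partition wall stands at about y=-0.405 and is roughly 0.27 m high. I'll approach the 48 high, then check the arm-to-wall clearance before descending.

Call:
{"api": "apply_moves", "payload": {
  "increments": [
    {"linear": [-30,-15,25],"turn": [0,0,0],"grip": 0.65},
    {"linear": [-60,-30,50],"turn": [0,0,0],"grip": 0.65},
    {"linear": [-90,-47,75],"turn": [0,0,0],"grip": 0.65},
    {"linear": [-120,-65,100],"turn": [0,0,0],"grip": 0.65},
    {"linear": [-150,-85,100],"turn": [0,0,0],"grip": 0.65},
    {"linear": [-180,-105,100],"turn": [0,0,0],"grip": 0.65},
    {"linear": [-206,-124,100],"turn": [0,0,0],"grip": 0.65},
    {"linear": [-206,-124,100],"turn": [0,0,0],"grip": 0.65},
    {"linear": [-206,-124,100],"turn": [0,0,0],"grip": 0.65}
  ]
}}

```text
time: 22.4
tool_pos: [0.4389, -0.3131, 0.1902]
tool_rot: [-3.14, 0.0, 0.09]
contact_force: [0.4, -0.3, -0.7]
opening: 0.0601
```

```bash
python3 - <<'E'
from h import *
from cell import *
s=observe();print(s['time'],s['tool_pos'],s['tool_rot'],s['qpos'],s['contact_force'],s['opening'])
for n in ["top","wrist","side"]:
    im=read_camera(n);cv2.imwrite(f"pics/{n}15.png",im[:,:,::-1])
E
```

```text
22.4 [ 0.43894946 -0.31311141  0.19020995] [-3.13993063e+00  4.85620176e-04  9.00110328e-02] [-7.62271350e-01  3.67519705e-01  1.48047283e+00  7.57064085e-04
  1.29517101e+00 -8.52488585e-01] [ 0.42791468 -0.34964347 -0.7114263 ] 0.06012732882586337
```

View pics/top15.png

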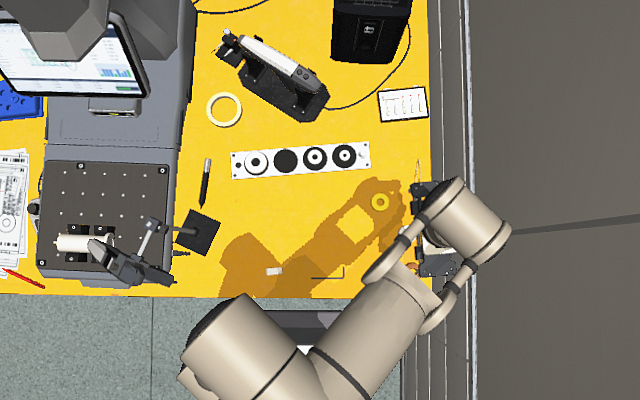

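View pics/wrist15.png

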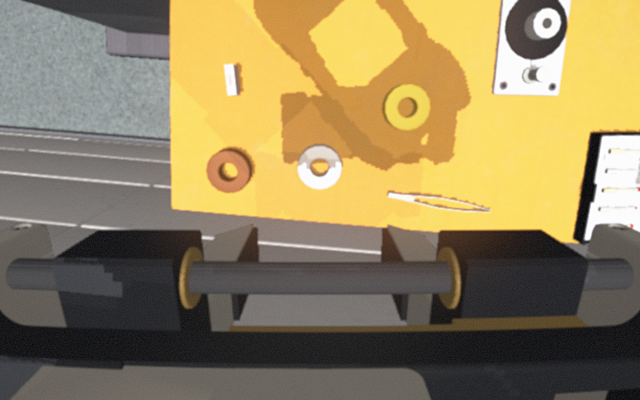

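View pics/side15.png

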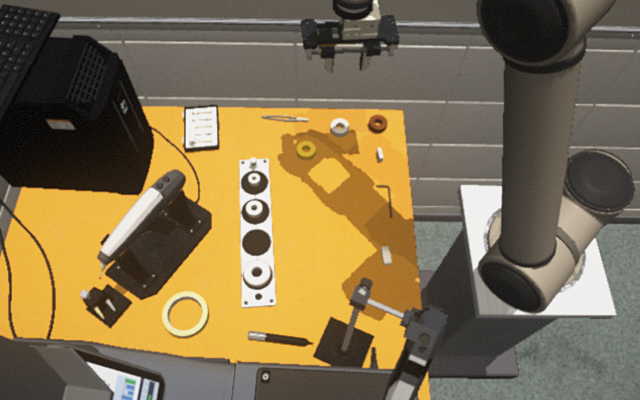

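```bash
python3 - <<'E'
from h import *
def tri(a,b):
    o=[];d=[]
    for n,uv in (("top",a),("side",b)):
        p0=ray(n,[uv],0)[0];p1=ray(n,[uv],.5)[0];o.append(p0);d.append((p1-p0)/np.linalg.norm(p1-p0))
    A=np.c_[d[0],-d[1]];t=np.linalg.lstsq(A,o[1]-o[0],rcond=None)[0]
    x,y=o[0]+t[0]*d[0],o[1]+t[1]*d[1];return (x+y)/2,np.linalg.norm(x-y)
print(tri((307,211),(340,130)))
for n in("top","side"):
    im=cv2.imread(f"pics/{n}3.png");a=im[170:310,230:370] if n=="top" else im[60:230,270:440]
    cv2.imwrite(f"pics/{n}3w.png",cv2.resize(a,None,fx=4,fy=4))
a=cv2.imread("pics/top15.png")[160:300,380:520];cv2.imwrite("pics/t15w.png",cv2.resize(a,None,fx=4,fy=4))
for z in(.3,.35,.4,.45,.5,.55):print(z,ray("top",[[512,236],[495,258],[460,180]],z)[:,:2].round(3).tolist())
E
```

```text
(array([ 0.4677385 , -0.06039913,  0.34785702]), np.float64(0.005034363286280113))
0.3 [[0.426, -0.485], [0.38, -0.448], [0.542, -0.377]]
0.35 [[0.424, -0.465], [0.381, -0.43], [0.534, -0.363]]
0.4 [[0.422, -0.446], [0.381, -0.413], [0.527, -0.349]]
0.45 [[0.42, -0.427], [0.381, -0.395], [0.519, -0.335]]
0.5 [[0.418, -0.408], [0.382, -0.378], [0.512, -0.321]]
0.55 [[0.416, -0.388], [0.382, -0.36], [0.505, -0.307]]
```

View pics/top3w.png

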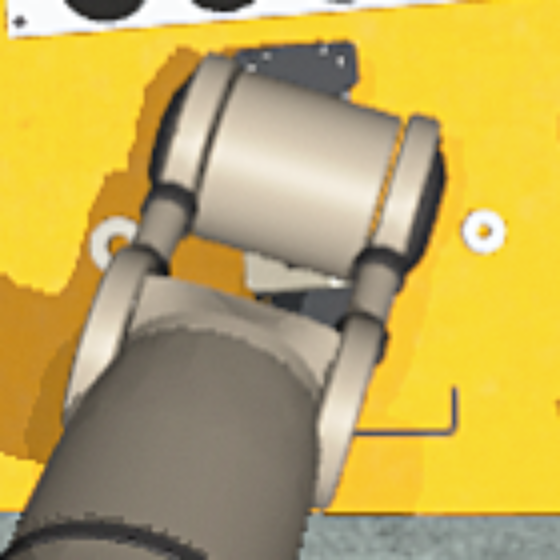

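View pics/side3w.png

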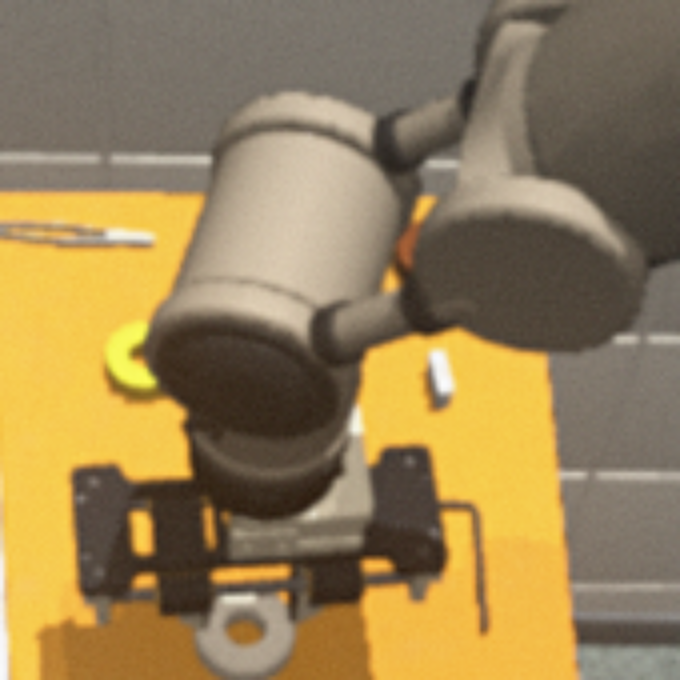

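View pics/t15w.png

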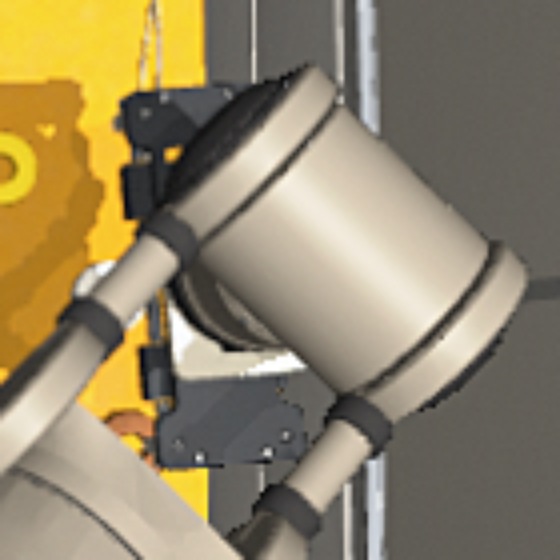

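The wrist joint would end near z=0.31 with its outer end at about y=-0.39, so it clears the wall (y≈-0.405, top ≈0.27), narrowly. I'll grip 3 mm off-centre toward +y for margin and go down slowly. The white 48 at (320,167) in the wrist view is the one; the brown (230,170) and yellow (407,106) rings stay.

Call:
{"api": "apply_moves", "payload": {
  "increments": [
    {"linear": [0,3,-40],"turn": [0,0,0],"grip": 0.65},
    {"linear": [0,3,-80],"turn": [0,0,0],"grip": 0.65},
    {"linear": [0,3,-120],"turn": [0,0,0],"grip": 0.65},
    {"linear": [0,3,-150],"turn": [0,0,0],"grip": 0.65},
    {"linear": [0,3,-170],"turn": [0,0,0],"grip": 0.65},
    {"linear": [0,3,-180],"turn": [0,0,0],"grip": 0.65},
    {"linear": [0,3,-180],"turn": [0,0,0],"grip": 0.65},
    {"linear": [0,3,-180],"turn": [0,0,0],"grip": 0.65}
  ]
}}

```text
time: 23.35
tool_pos: [0.44, -0.311, 0.0116]
tool_rot: [3.141, -0.001, 0.092]
contact_force: [-0.4, -0.0, 0.6]
opening: 0.0599
```

```bash
python3 - <<'E'
from h import *
from cell import *
s=observe();print(s['time'],s['tool_pos'],s['tool_rot'],s['contact_force'],s['joint_efforts'].round(1))
for n in ["top","wrist"]:
    im=read_camera(n);cv2.imwrite(f"pics/{n}16.png",im[:,:,::-1] if n=="wrist" else cv2.resize(im[150:300,370:520,::-1],None,fx=4,fy=4))
E
```

```text
23.35 [ 0.43999198 -0.31096778  0.01156078] [ 3.14069076e+00 -9.48675995e-04  9.16024631e-02] [-0.39420354 -0.04097422  0.6075003 ] [  0.1 -47.  -17.5   0.    0.1   0. ]
```

View pics/top16.png

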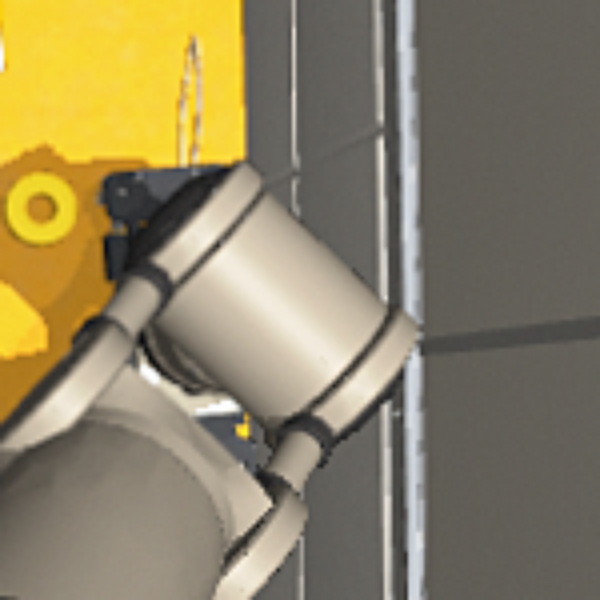

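View pics/wrist16.png

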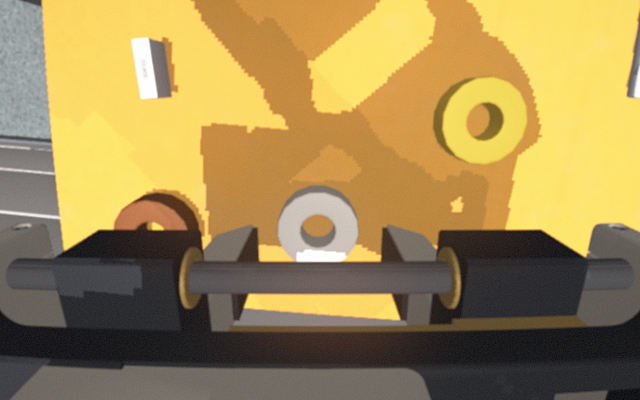

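Clear of the wall, the brown ring stays outside the left finger, and the 48 is at (318,226). Final descent and grip.

Call:
{"api": "apply_moves", "payload": {
  "increments": [
    {"linear": [-1,0,-10],"turn": [0,0,0],"grip": 0.65},
    {"linear": [-1,0,-20],"turn": [0,0,0],"grip": 0.65},
    {"linear": [-1,0,-30],"turn": [0,0,0],"grip": 0.65},
    {"linear": [-1,0,-38],"turn": [0,0,0],"grip": 0.65},
    {"linear": [-1,0,-41.5],"turn": [0,0,0],"grip": 0.65},
    {"linear": [-1,0,-41.5],"turn": [0,0,0],"grip": 0.65}
  ]
}}

```text
time: 24.05
tool_pos: [0.4377, -0.3105, -0.0315]
tool_rot: [-3.14, 0.001, 0.091]
contact_force: [0.2, 1.0, -0.1]
opening: 0.0593
```

Call:
{"api": "apply_moves", "payload": {
  "increments": [
    {"linear": [0,0,0],"turn": [0,0,0],"grip": 0.4},
    {"linear": [0,0,0],"turn": [0,0,0],"grip": 0.4},
    {"linear": [0,0,0],"turn": [0,0,0],"grip": 0.4},
    {"linear": [0,0,0],"turn": [0,0,0],"grip": 0.4},
    {"linear": [0,0,0],"turn": [0,0,0],"grip": 0.4}
  ]
}}

```text
time: 24.55
tool_pos: [0.4384, -0.3111, -0.0303]
tool_rot: [3.141, -0.001, 0.091]
contact_force: [0.1, 0.2, 1.5]
opening: 0.0466
```

Gripped (46.6 mm). Lifting clear and carrying it to the third pad.

Call:
{"api": "apply_moves", "payload": {
  "increments": [
    {"linear": [0,0,10],"turn": [0,0,0],"grip": 0.4},
    {"linear": [0,0,40],"turn": [0,0,0],"grip": 0.4},
    {"linear": [0,0,85],"turn": [0,0,0],"grip": 0.4},
    {"linear": [20,33,95],"turn": [0,0,0],"grip": 0.4},
    {"linear": [43,70,95],"turn": [0,0,0],"grip": 0.4},
    {"linear": [66,108,95],"turn": [0,0,0],"grip": 0.4},
    {"linear": [89,146,95],"turn": [0,0,0],"grip": 0.4},
    {"linear": [112,184,95],"turn": [0,0,0],"grip": 0.4},
    {"linear": [135,222,95],"turn": [0,0,0],"grip": 0.4},
    {"linear": [158,260,95],"turn": [0,0,0],"grip": 0.4}
  ]
}}

```text
time: 25.55
tool_pos: [0.5966, -0.0491, 0.0649]
tool_rot: [3.142, 0.0, 0.091]
contact_force: [1.2, -0.7, -1.9]
opening: 0.0466
```

Call:
{"api": "apply_moves", "payload": {
  "increments": [
    {"linear": [22,36,0],"turn": [0,0,0],"grip": 0.4},
    {"linear": [36,59,0],"turn": [0,0,0],"grip": 0.4},
    {"linear": [36,59,0],"turn": [0,0,0],"grip": 0.4},
    {"linear": [36,59,-30],"turn": [0,0,0],"grip": 0.4},
    {"linear": [36,59,-60],"turn": [0,0,0],"grip": 0.4},
    {"linear": [36,59,-75],"turn": [0,0,0],"grip": 0.4},
    {"linear": [36,59,-75],"turn": [0,0,0],"grip": 0.4}
  ]
}}

```text
time: 26.25
tool_pos: [0.6299, 0.0076, -0.0128]
tool_rot: [-3.141, 0.005, 0.09]
contact_force: [0.5, -0.1, -2.1]
opening: 0.0464
```

```bash
python3 - <<'E'
from h import *
from cell import *
s=observe();print(s['time'],s['tool_pos'],s['tool_rot'],s['contact_force'],s['opening'])
for n in ["wrist"]:
    im=read_camera(n);cv2.imwrite(f"pics/{n}17.png",im[:,:,::-1])
E
```

```text
26.25 [ 0.62994048  0.00763566 -0.01277861] [-3.14072771  0.00509708  0.0901828 ] [ 0.46764155 -0.0755936  -2.08603896] 0.04643097209527156
```

View pics/wrist17.png

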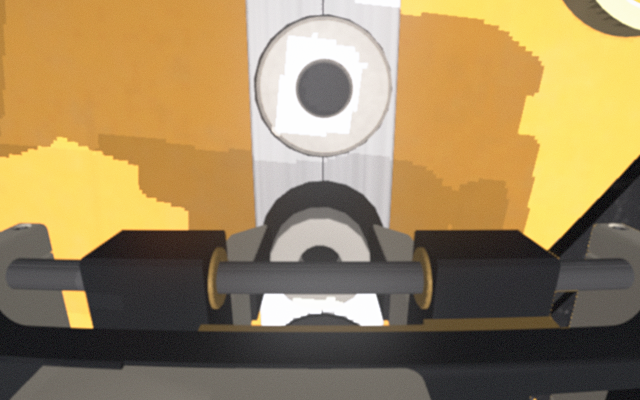

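The 48 is above its pad. Lowering and releasing.

Call:
{"api": "apply_moves", "payload": {
  "increments": [
    {"linear": [0,0,-3],"turn": [0,0,0],"grip": 0.4},
    {"linear": [0,0,-5.5],"turn": [0,0,0],"grip": 0.4},
    {"linear": [0,0,-7.7],"turn": [0,0,0],"grip": 0.4},
    {"linear": [0,0,-7.7],"turn": [0,0,0],"grip": 0.4},
    {"linear": [0,0,-7.7],"turn": [0,0,0],"grip": 0.65},
    {"linear": [0,0,-7.7],"turn": [0,0,0],"grip": 0.65},
    {"linear": [0,0,-7.7],"turn": [0,0,0],"grip": 0.65},
    {"linear": [0,0,10],"turn": [0,0,0],"grip": 0.65},
    {"linear": [0,0,45],"turn": [0,0,0],"grip": 0.65},
    {"linear": [0,0,90],"turn": [0,0,0],"grip": 0.65}
  ]
}}

```text
time: 27.3
tool_pos: [0.6307, 0.0083, 0.0787]
tool_rot: [-3.141, 0.004, 0.091]
contact_force: [1.2, -0.7, -0.1]
opening: 0.0597
```

Call:
{"api": "apply_moves", "payload": {
  "increments": [
    {"linear": [0,-25,15],"turn": [0,0,0],"grip": 0.65},
    {"linear": [0,-43,15],"turn": [0,0,0],"grip": 0.65},
    {"linear": [0,-43,15],"turn": [0,0,0],"grip": 0.65},
    {"linear": [0,-43,15],"turn": [0,0,0],"grip": 0.65}
  ]
}}

```text
time: 27.7
tool_pos: [0.6309, -0.035, 0.0924]
tool_rot: [-3.14, 0.003, 0.089]
contact_force: [-0.6, -0.9, -0.3]
opening: 0.0598
```

```bash
python3 - <<'E'
from h import *
from cell import *
im=read_camera("wrist");s=observe();cv2.imwrite("pics/w18.png",im[:,:,::-1])
print(s['time'],s['tool_pos'].tolist(),s['tool_rot'].tolist(),s['contact_force'],s['opening'])
cv2.imwrite("pics/w18z.png",cv2.resize(im[85:195,270:380,::-1],None,fx=5,fy=5))
E
```

```text
27.75 [0.6310255717774086, -0.03446157358562108, 0.09241514982316273] [-3.1402517029221544, 0.0031350174192159574, 0.0902152802993954] [-0.52939592 -0.71270717  0.19163504] 0.05940602463343527
```

View pics/w18z.png

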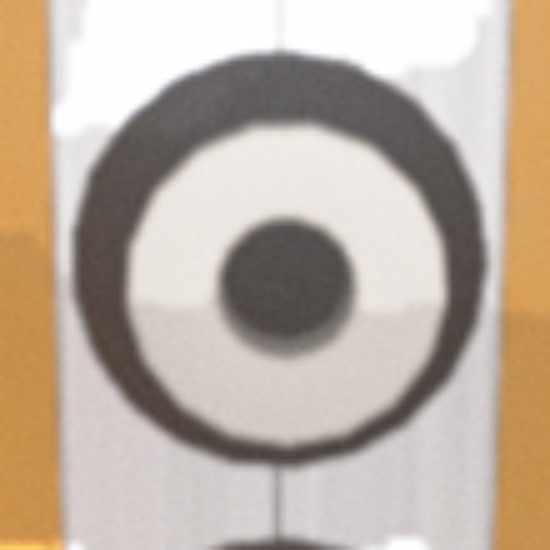

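The 48 is within about 1.2 mm of its pad's centre. Raising the arm and checking everything from the fixed cameras.

Call:
{"api": "apply_moves", "payload": {
  "increments": [
    {"linear": [-20,-20,40],"turn": [0,0,0],"grip": 0.65},
    {"linear": [-50,-50,80],"turn": [0,0,0],"grip": 0.65},
    {"linear": [-90,-75,110],"turn": [0,0,0],"grip": 0.65},
    {"linear": [-130,-100,140],"turn": [0,0,0],"grip": 0.65},
    {"linear": [-170,-125,150],"turn": [0,0,0],"grip": 0.65},
    {"linear": [-200,-150,150],"turn": [0,0,0],"grip": 0.65},
    {"linear": [-200,-180,150],"turn": [0,0,0],"grip": 0.65},
    {"linear": [-200,-180,150],"turn": [0,0,0],"grip": 0.65},
    {"linear": [-200,-180,150],"turn": [0,0,0],"grip": 0.65}
  ]
}}

```text
time: 28.65
tool_pos: [0.432, -0.2145, 0.2434]
tool_rot: [-3.14, 0.001, 0.09]
contact_force: [0.6, 0.5, -0.1]
opening: 0.0598
```

```bash
python3 - <<'E'
from h import *
from cell import *
s=observe();print(s['time'],s['tool_pos'],s['contact_force'])
a=read_camera("top");b=read_camera("side")
cv2.imwrite("pics/top19.png",a[:,:,::-1]);cv2.imwrite("pics/top19z.png",cv2.resize(a[135:190,220:380,::-1],None,fx=5,fy=5));cv2.imwrite("pics/side19z.png",cv2.resize(b[145:320,200:320,::-1],None,fx=3.3,fy=3.3))
for im,n in((a,"top"),(b,"side")):
    g=im.max(2);hsv=cv2.cvtColor(im,cv2.COLOR_RGB2HSV)
    for k,(x,y,d) in {"28":(.6462,-.1493,28),"38":(.6394,-.0719,38),"48":(.632,.0057,48),"58":(.6253,.0833,58)}.items():
        # bright within pad radius
        yy,xx=np.mgrid[0:400,0:640];w=ray(n,np.c_[xx.ravel(),yy.ravel()],.030)[:,:2].reshape(400,640,2)
        c0=np.array([x,y])+([-.001,0] if n=="top" else [.001,0])
        m=((g>120)&(np.linalg.norm(w-c0,axis=2)<.029+.002)).astype(np.uint8)
        cs,_=cv2.findContours(m,0,1);c=max(cs,key=cv2.contourArea);q=ray(n,c.reshape(-1,2),.03)[:,:2].astype(np.float32)
        ce,r=cv2.minEnclosingCircle(q);print(n,k,"centre-pad mm",((np.array(ce)-c0)*1000).round(1),"D",round(r*2000,1))
E
```

```text
28.65 [ 0.43197052 -0.2144949   0.24339143] [ 0.59917909  0.52493389 -0.12065418]
top 28 centre-pad mm [-0.5 -0.4] D 29.5
top 38 centre-pad mm [ 1.6 -0.1] D 39.9
top 48 centre-pad mm [3.8 1. ] D 56.4
top 58 centre-pad mm [-0.  -0.3] D 61.4
side 28 centre-pad mm [-0.4 -1.1] D 31.5
side 38 centre-pad mm [ 0.9 -1.6] D 61.3
side 48 centre-pad mm [ 0.  -0.1] D 62.0
side 58 centre-pad mm [ 0.3 -0.7] D 61.6
```

View pics/top19z.png

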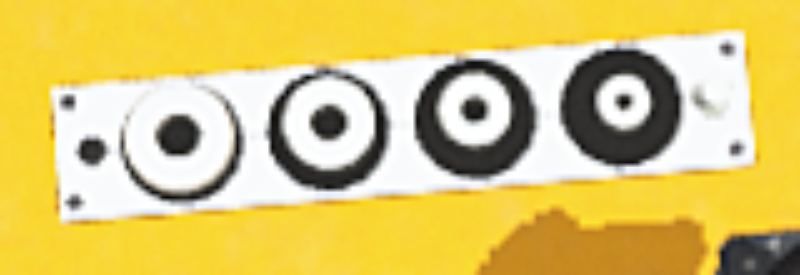

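View pics/side19z.png

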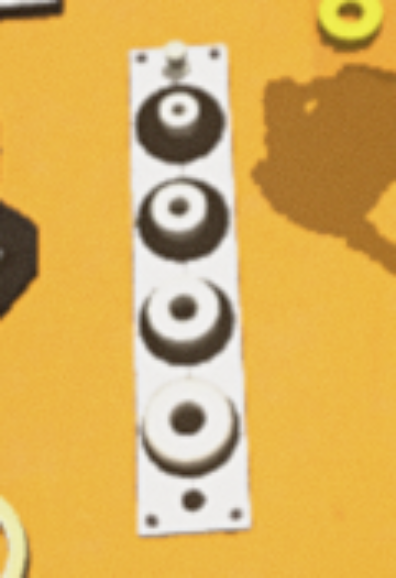

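All four rings lie flat, 28→38→48→58 starting from the post, and the arm is clear. Handing in.

```bash
python3 -c "
from cell import *
print(observe()['time'],observe()['contact_force']);print(hand_in())"
```

```text
28.75 [-0.36834074 -0.55397278 -1.27983672]
the job is handed in; nothing more can be done
None
```

All four steel ring gauges are flat on their own pads in the order 28, 38, 48, 58 mm, with the 28 next to the post and the 58 at the far end. I handed the job in at 28.8 s with the arm raised clear. I left the brown and yellow look-alikes alone.

- **Centring:** in close-up wrist views each ring was within about 1.5 mm of its pad's centre. The 38 is about 1.5 mm off, the 48 and 58 about 1.2 mm, and the 28 is within about 0.5 mm.
- **Fixed cameras:** both showed the right order, with the rings flat. Their final numeric check is only trustworthy for the 28 (both cameras) and the 38 (top camera). For the 48 and 58, and the 38 from the side, the bright-area mask ran into the white strip or the ring wall, so those numbers disagree (e.g. 3.8 mm for the 48). For those rings I relied on the wrist views instead.
- **Failed first grasp:** on the 58 the fingers closed above the ring, because they end about 38 mm short of the stated TCP. The ring did not move. I worked out the offset from the images, went down in small steps while watching the force, and used the corrected height for all four picks.
- **Forces:** the highest I saw in the readings was about 5 N, far below the limits.

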